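# Load the dry block and shut its lid

### The arm

A 6-joint arm with a two-finger parallel gripper is mounted at the origin on a cart in front of the work surface, level with it; the furniture and walls round the work are solid. World frame = base frame: x ahead of the robot, y to its left, z up, the work surface at z = 0. Lengths are in mm, angles in rad, forces in N, time in s.
With the tool pointing down it reaches from about 250 to 775 mm from the base axis. Payload 4 kg.
Tool frame: the origin (TCP) lies midway between the tips of the shut fingers; the grasp point (between the pads) lies 19 mm behind it; z points along the fingers, y is the direction in which the jaws open and shut (so a half turn about z gives the same grasp; the last joint's range is limited). The gripper opens to 94 mm and grips with 3 to 60 N. Pads are 16 mm wide; open, the fingers measure 119 mm over their backs; the gripper's body (75 mm by 177 mm) begins 78 mm behind the grasp point.
Start: joints at [1.06, 0.087, 1.371, -0, 1.684, -0.103], TCP at [218.136, 504.913, 205.506] pointing down, gripper open.
Joint ranges: [-3.1, 3.1], [-0.76, 2.03], [0.27, 2.55], [-1.08, 4.22], [0.17, 2.65], [-2.57, 2.57]. Speed limits (rad/s): [2.79, 2.79, 3.14, 3.14, 3.14, 3.14].

### API

Orientations are given as a unit quaternion [x, y, z, w].
In Python, from rig import sensors, eyes, job gives the robot as it stands. The module is installed in compiled form; this text tells all that it offers.
- The arm moves only by the tool play_rows, never from a script. Its argument "series" is a list of rows, each a list of 3 entries, a list of its own where there are three numbers: the opening, from 0 (shut) to 1 (fully open), then the shift along the tool's x, y, z in mm, then the turn, a rotation vector about the tool's x, y, z in rad. A call has 1 to 12 rows; each row shifts and turns the commanded pose from where the row before left it, along the tool's axes as they then stand; what a row does not reach is not made up. A row lasts 1/12 s, in which the tool goes at most 41.7 mm and 7.16 degrees, less where a joint would pass 70% of its speed; a pose out of reach is approached as far as the arm can. A call is refused whole if a number of a shift passes 41.7 or a number of a turn 0.125, either way. A call with a gripper value outside its range is refused whole. The fingers move at their own pace and stop on an object; "grip_force" is the grip in N (left out, the last holds). Time passes only in rows, so rows that do not move let the fingers close. It gives the time, the measured TCP pose, the force and the opening at its end, in the units of the state.
- sensors.sense(): the state, without advancing time (a new reading comes with each control period).
- eyes.get_image(name): name is "scene" or "top" or "wrist"; returns a dict with "color" (420x560x3 uint8, red, green, blue), "mtx" (3x3 intrinsics, pixels), "R" (3x3) and "t" (3): a world point X has camera coordinates R X + t; the wrist camera has in their place "T_tool_cam" (4x4, takes a point from camera to tool coordinates, whose origin is the TCP and whose axes are the flange's). Camera axes: x right, y down, z forward; pixel columns grow to the right and rows downward; lengths in mm; the calibration is good to about 2 mm. A picture is of the moment at which its call begins: read the wrist's pose just before it. There is no depth.
- job.sign_off(): hands the job in, once; it reports no verdict.
Trained networks look in a picture, given as the dict that the camera call returned (one of the last four; its "shot" number tells which), for a name from the list of things; names that differ only in an ending like _2 or _b are one class to them, and where a whole thing is asked for, a point or a joint stands for the part that bears it (a point fixed in the world has none). Each returns a list of dicts, best first, with "p" (0 to 1); they miss things now and then, are a little off and sometimes report something else, mostly with a low value. They report only what shows in the picture. A call takes as long as a camera call.
- eyes.search_frame(picture, thing): "rect" ([left, top, right, bottom] as shares, 0 to 1, of the picture: columns of its width, rows of its height, round what is visible of it).
- eyes.outline_of(picture, thing): "region" (420x560 bool, what is visible of it) and "rect" ([left, top, right, bottom] as shares, 0 to 1, of the picture: columns of its width, rows of its height, round what is visible of it).
- eyes.pinpoint(picture, thing): "centre" ([column, row] as shares, 0 to 1, of the picture: columns of its width, rows of its height: a listed point, or the origin of a listed thing).
The state is a dict: "clock": time; "joint_pos": joint angles; "qd": joint speeds; "joint_efforts": joint torques, N m; "tool_pos": TCP position; "tcp_rot": TCP orientation; "wrist_force": force on the tool from outside, world axes, zero at the start; "ft_torque": the same for the moment, N m; "gripper_width": finger opening in mm.
Only numpy, scipy, OpenCV 4.12 (cv2) and the standard library are available. Lean on these libraries where they do the work, as an engineer would, in place of code of your own. Each camera call takes 0.05 s, during which the arm holds its last target.

### The job

Take the red-capped microtube from the blue rack and seat it fully in the middle well of the dry block. Then push the open lid over past upright and let it swing down by its own weight, and finally press gently on the round black pad on the lid until the lid drops home into its catch. Do not slam the lid or lean on the unit with more than 20 N, and leave the other two tubes, the bottle and the dish where they are.

Things in the scene. Friction and masses are not known exactly. Their poses are not given: they have to be found in the camera images.
- dry_block: Dry block unit fixed on the worktop: white housing 120 (x) x 130 (y) x 60 high, aluminium block flush in its flat top, three wells in a row along y at 30 mm pitch. Origin: centre of the underside; -x is its front, the lid's hinge is at the back (+x). Two hinge ears at the back (y = +-45) reach 90 high. A steel roller catch, 44 wide, stands 26 mm out from the middle of the front, top at height 81.
- well (a point): Mouth of the middle well, on its axis, flush with the block's top at height 60, 12 mm in front of the unit's centre. The well is 13 mm wide (2 mm chamfer) and 31.5 mm deep. The cap of a seated tube rests on the mouth or sinks up to 2 mm into it, so the tube's origin then lies 29 to 31.5 mm below this point.
- hinge_mid (a point): Middle of the lid's hinge line, 84 mm above the worktop; the hinge runs along the unit's y axis.
- lid (a joint): Angle of the blue lid, rad: 0 nominally shut (level), 1.57 upright, 2.05 leaning back on its open stop. About 0.2 kg; it falls back open above about 1.7 and falls shut, slowed by a hinge damper, below about 1.4. It first comes to rest on the catch's spring roller, ajar at 0.04 to 0.10. Home is one hard stop, set differently on every unit, at -0.03 to 0.03: feel for the snap.
- lid_edge (a point): Middle of the lid's free edge, on its outer face, 118 mm from the hinge line. The lid is a 4 mm plate 126 wide, its outer face 4 mm outside the plane through the hinge line, with 18 mm skirts on the inner side at the front and sides.
- lid_pad (a point): Centre of the top of the round black press pad (20 mm wide, 2 mm high) on the lid's outer face, 100 mm from the hinge line. From the ajar rest, 5 to 12 N down on the pad pushes the lid past the roller; it then snaps ahead on its own onto a hard stop, about 7 mm at the pad below the ajar rest, and the force on the finger drops.
- tube_rack_blue: Blue microtube rack, 52 (x) x 100 (y) x 32 high, fixed; origin: centre of the underside. The tubes stand in its middle row, along y.
- red_tube: Microtube with red cap, 42 tall; body 10.4 wide and 30 long, cap 12.6 wide and 13 high on top of it. Origin: centre of its underside, z up along it. In the rack its cap stands from 32 to 45 mm above the worktop. 12 g.
- yellow_tube: The same tube with a yellow cap, in the rack: leave it.
- green_tube: The same tube with a green cap, in the rack: leave it.
- bottle: White square bottle with ochre cap, 38 wide, 88 tall, origin under its centre: leave it.
- dish: Closed petri dish, 91 across, 15 high, origin under its centre: leave it.

How it is judged (in metres and radians):
On the way, in this order (a step that is already met when the one before it is completed fails the run):
1. the red-capped tube is seated in the middle well and released, the lid still open (horizontal distance between red_tube and well below 0.006 m and z of red_tube in the frame of well below -0.0265 m and contact force between each of the arm, the fingers and red_tube below 0.1 N and value of joint lid above 1.7 rad), for 0.2 s.
2. the lid, pushed past upright, swings down with the robot off it (value of joint lid between 0.3 and 1 rad and velocity of joint lid below -0.1 rad/s and contact force between each of the arm, the fingers and dry_block below 0.1 N), for 0.06 s.
At the end, for the whole second after the job is handed in: The lid is held shut by the catch (angle below 0.036 rad) and at rest, with the red-capped tube standing in the middle well (within 6 mm of its axis, its foot at least 26.5 mm below the block's top, within 0.2 rad of upright) (value of joint lid below 0.036 rad and velocity of joint lid above -0.05 rad/s and horizontal distance between red_tube and well below 0.006 m and z of red_tube in the frame of well below -0.0265 m and angle between red_tube's own z axis and vertical below 0.2 rad); the robot touches nothing.
It fails at once if the robot presses on the dry block or its lid with more than 20 N (contact force between any of the arm, the fingers and dry_block above 20 N).
It fails at once if the lid is slammed (faster than 3.5 rad/s while it is still open by more than 0.2 rad) (value of joint lid above 0.2 rad and velocity of joint lid below -3.5 rad/s).
It fails at once if another tube is moved by more than 10 mm (distance of any of yellow_tube, green_tube from where it was at the start of the episode above 0.01 m).
It fails at once if the bottle or the dish is moved by more than 15 mm (distance of any of bottle, dish from where it was at the start of the episode above 0.015 m).
It also fails if it takes over 67 s, if anything falls off the work surface, if the arm or the gripper's body presses on something with over 40 N, if the wrist force passes 120 N, or if a joint passes its speed limit or range.

## Working session

There is one attempt and no reset: what is moved stays moved. The work goes in short steps, Python scripts to look and compute and a tool call to move; the robot and the scene stay as the last step left them, time stands still between calls to the robot, and variables do not carry over. Pictures are saved under pics/ and viewed, and the job is handed in when it is done.

Besides the shell and the picture viewer there is one more tool, called as name(argument=value, ...), one argument or row to a line, values as JSON. play_rows: Moves the arm, as the interface text tells. Its arguments: {"type":"object","properties":{"series":{"type":"array","items":{"type":"array"}},"grip_force":{"type":"number"}},"required":["series"]}

```bash
mkdir -p pics; cat > h.py <<'E'
import numpy as np,cv2
from rig import sensors,eyes,job
from scipy.spatial.transform import Rotation as Rn
def shot(n,fn=None):
    s=sensors.sense(); p=eyes.get_image(n)
    if 'T_tool_cam' in p:
        T=np.eye(4);T[:3,:3]=Rn.from_quat(s['tcp_rot']).as_matrix();T[:3,3]=s['tool_pos']
        C=T@np.array(p['T_tool_cam']); R=C[:3,:3].T; t=-R@C[:3,3]
    else: R=np.array(p['R']);t=np.array(p['t'])
    if fn: cv2.imwrite('pics/'+fn,p['color'][:,:,::-1])
    return p,(np.array(p['mtx']),R,t)
def proj(c,X):
    K,R,t=c; q=K@(R@np.asarray(X,float)+t); return q[:2]/q[2]
def ray(c,uv):
    K,R,t=c; d=R.T@np.linalg.solve(K,[uv[0],uv[1],1]); o=-R.T@t; return o,d/np.linalg.norm(d)
def onz(c,uv,z):
    o,d=ray(c,uv); return o+d*(z-o[2])/d[2]
def tri(l):
    A=np.zeros((3,3));b=np.zeros(3);
    for c,uv in l:
        o,d=ray(c,uv);P=np.eye(3)-np.outer(d,d);A+=P;b+=P@o
    X=np.linalg.solve(A,b); return X,[np.round(proj(c,X)-uv,1) for c,uv in l]
E
python3 - <<'E'
from h import *
print(sensors.sense())
cs={}
for n in ['scene','top','wrist']:
    p,c=shot(n,n+'0.png'); cs[n]=c
    print(n,'cam pos',-c[1].T@c[2])
    for th in ['dry_block','well','hinge_mid','lid_edge','lid_pad','tube_rack_blue','red_tube','yellow_tube','green_tube','bottle','dish']:
        r=eyes.pinpoint(p,th)
        print(th,[(np.round(np.array(a['centre'])*[560,420],1),round(a['p'],2)) for a in r[:2]])
E
```

```text
{'clock': 0.0, 'joint_pos': array([ 1.05984640e+00,  8.79532492e-02,  1.37223212e+00,  4.42113444e-06,
        1.68359273e+00, -1.03089064e-01]), 'qd': array([ 0.00084001, -0.00024663,  0.00158586,  0.00035798,  0.0015219 ,
       -0.00052263]), 'joint_efforts': array([ 9.08611237e-04, -3.40192080e+01, -3.02426147e+01,  7.19414558e-02,
        3.28296621e-02, -1.70158528e-04]), 'tool_pos': array([217.88666048, 504.41050228, 204.31636227]), 'tcp_rot': array([ 2.02519511e-01,  9.79277618e-01, -1.04096556e-03, -3.32336750e-04]), 'wrist_force': array([ 0.99170053,  1.1324388 , -0.99120134]), 'ft_torque': array([ 0.04265968,  0.00565827, -0.02073886]), 'gripper_width': 94.03105235333572}
scene cam pos [  27.23682286 -751.86312176  480.96456948]
dry_block [(array([248.9, 223.4]), 0.93)]
well [(array([240.7, 201.7]), 0.72)]
hinge_mid [(array([271. , 182.3]), 0.87)]
lid_edge [(array([291.5, 138.3]), 0.62)]
lid_pad [(array([286.2, 145.4]), 0.65)]
tube_rack_blue [(array([310.5, 274.4]), 0.66)]
red_tube [(array([293.5, 262.2]), 0.39)]
yellow_tube []
green_tube []
bottle [(array([215.5, 284.3]),
[... 160 characters left out ...]
), 0.46)]
well [(array([226.6, 202.3]), 0.81), (array([356.1, 209.5]), 0.46)]
hinge_mid [(array([226.4, 169.2]), 0.87)]
lid_edge [(array([223.4, 126.1]), 0.57)]
lid_pad [(array([225.8, 132.5]), 0.85)]
tube_rack_blue [(array([336.1, 210.5]), 0.71)]
red_tube [(array([319. , 208.4]), 0.5)]
yellow_tube [(array([332.3, 211.4]), 0.39), (array([224.5, 127. ]), 0.3)]
green_tube [(array([357.2, 211.6]), 0.58), (array([321.8, 210.7]), 0.53)]
bottle [(array([301.6, 275.9]), 0.87)]
dish [(array([291. , 125.1]), 0.87)]
wrist cam pos [154.09317909 532.17232414 384.46671578]
dry_block []
well []
hinge_mid []
lid_edge []
lid_pad []
tube_rack_blue []
red_tube []
yellow_tube []
green_tube []
bottle []
dish []
```

View pics/scene0.png

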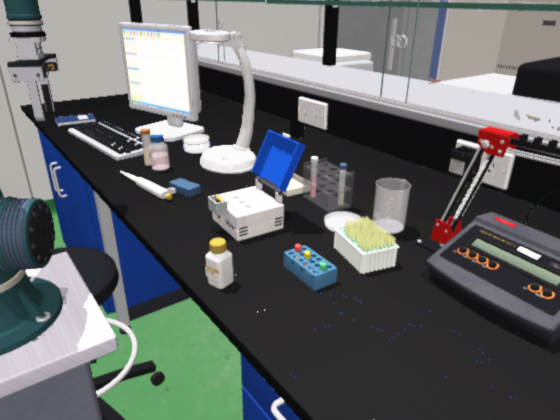

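View pics/top0.png

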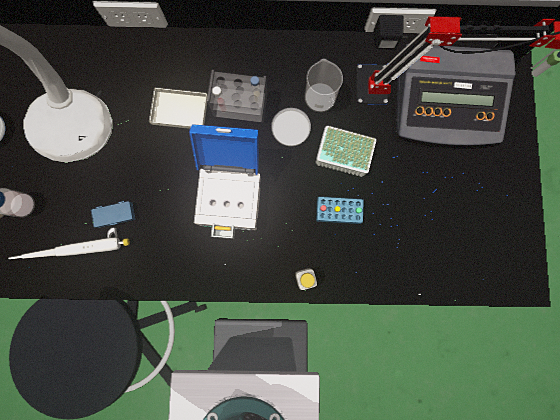

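```bash
python3 - <<'E'
from h import *
p,s=shot('scene');q,t=shot('top')
np.set_printoptions(precision=1,suppress=True)
for n,a,b in [('hinge',(271,182.3),(226.4,169.2)),('pad',(286.2,145.4),(225.8,132.5)),('edge',(291.5,138.3),(223.4,126.1)),('well',(240.7,201.7),(226.6,202.3)),('block',(248.9,223.4),(230.3,199.4)),('rack',(310.5,274.4),(336.1,210.5)),('bottle',(215.5,284.3),(301.6,275.9)),('dish',(345,221.7),(291,125.1))]:
    print(n,*tri([(s,a),(t,b)]))
print(onz(t,(319,208.4),0),onz(t,(357.2,211.6),0))
E
```

```text
hinge [583.4  42.9  89. ] [array([-1.8,  0.2]), array([ 1.1, -1.7])]
pad [630.9  38.7 171.5] [array([ 1. , -0.2]), array([-0.6,  1. ])]
edge [642.1  39.8 185.4] [array([-0.6,  0.1]), array([ 0.4, -0.7])]
well [511.3  47.7  57.4] [array([ 1.4, -0.1]), array([-0.8,  1.3])]
block [528.9  46.7  -3.1] [array([ 0.5, -0.1]), array([-0.3,  0.5])]
rack [ 510.1 -198.9   -5.9] [array([-0.6,  0.1]), array([ 0.3, -0.4])]
bottle [ 353.8 -117.9  -10.9] [array([ 3.1, -0.3]), array([-1.2,  2.3])]
dish [707.1 -90.4   6.1] [array([ 0.4, -0.1]), array([-0.2,  0.3])]
[ 512.5 -158.3    0. ] [ 506.7 -246.     0. ]
```

The scene view shows the dry block with its blue lid open at about (250,210), and the blue rack at (310,265) with the red, yellow and green caps running from the near side to the far side. Next I turn the jaws along y and carry the wrist camera to the rack.

play_rows(
  series=[
    [1,[0,0,0],[0,0,-0.102]],
    [1,[0,0,0],[0,0,-0.102]],
    [1,[0,0,0],[0,0,-0.102]],
    [1,[0,0,0],[0,0,-0.102]],
    [1,[0,0,0],[0,0,0]],
  ],
)

```text
clock: 2.32
tool_pos: [218.1, 504.9, 205.5]
tcp_rot: [-0.001, 1.0, 0.0, 0.0]
wrist_force: [-0.0, -0.6, -0.1]
gripper_width: 93.8
```

play_rows(
  series=[
    [1,[-12.6,-37.8,0],[0,0,0]],
    [1,[-12.6,-37.8,0],[0,0,0]],
    [1,[-12.6,-37.8,0],[0,0,0]],
    [1,[-12.6,-37.8,0],[0,0,0]],
    [1,[-12.6,-37.8,0],[0,0,0]],
    [1,[-12.6,-37.8,0],[0,0,0]],
    [1,[-12.6,-37.8,0],[0,0,0]],
    [1,[-12.6,-37.8,0],[0,0,0]],
  ],
)

```text
clock: 2.98
tool_pos: [319.1, 200.8, 205.7]
tcp_rot: [0.001, 1.0, 0.0, 0.001]
wrist_force: [1.2, -0.2, -0.1]
gripper_width: 93.7
```

play_rows(
  series=[
    [1,[-12.6,-37.8,0],[0,0,0]],
    [1,[-12.6,-37.8,0],[0,0,0]],
    [1,[-12.6,-37.8,0],[0,0,0]],
    [1,[-12.6,-37.8,0],[0,0,0]],
    [1,[0,0,0],[0,0,0]],
  ],
)

```text
clock: 3.4
tool_pos: [370.9, 45.0, 205.5]
tcp_rot: [0.007, 1.0, -0.002, 0.001]
wrist_force: [-0.6, 0.3, 0.6]
gripper_width: 94.2
```

```bash
cat > w.py <<'E'
from h import *
import sys,pickle
def look(tag,things):
    p,c=shot('wrist','w_%s.png'%tag); out={}
    for th in things:
        r=eyes.pinpoint(p,th)
        L=[(np.round(np.array(a['centre'])*[560,420],1),round(a['p'],2)) for a in r[:3]]
        print(th,L)
        out[th]=L
    pickle.dump((c,out),open('w_%s.pkl'%tag,'wb'))
    s=sensors.sense();print(s['clock'],s['tool_pos'])
look(sys.argv[1],sys.argv[2].split(','))
E
python3 w.py b1 well,hinge_mid,dry_block,lid_pad,lid_edge
```

```text
well []
hinge_mid []
dry_block []
lid_pad []
lid_edge []
3.7 [369.10352255  52.80065682 205.54055907]
```

View pics/w_b1.png

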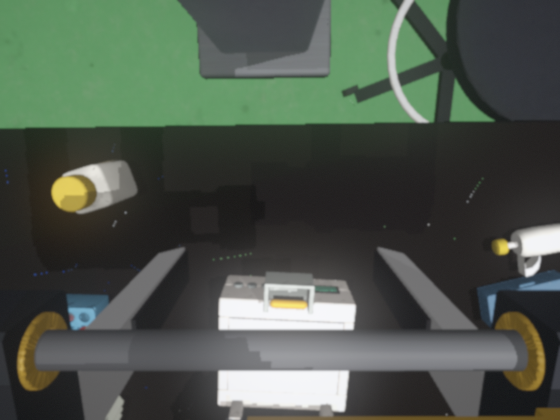

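The wrist view shows the block's front face at (288,290) with the bottle at (95,185), and a bar on the gripper hides rows 330–370. I need the TCP close to the targets to see them, so I go on to the rack.

play_rows(
  series=[
    [1,[-15,-36,0],[0,0,0]],
    [1,[-15,-36,0],[0,0,0]],
    [1,[-15,-36,0],[0,0,0]],
    [1,[-15,-36,0],[0,0,0]],
    [1,[-20,-36,0],[0,0,0]],
    [1,[-20,-36,0],[0,0,0]],
    [1,[0,0,0],[0,0,0]],
    [1,[0,0,0],[0,0,0]],
  ],
)

```text
clock: 4.37
tool_pos: [470.1, -164.0, 204.2]
tcp_rot: [-0.0, 1.0, 0.001, -0.001]
wrist_force: [-0.7, 0.4, 0.4]
gripper_width: 94.1
```

```bash
python3 w.py r1 red_tube,yellow_tube,green_tube,tube_rack_blue
```

```text
red_tube [(array([283.7, 235.3]), 0.68)]
yellow_tube [(array([251.2, 228. ]), 0.72)]
green_tube [(array([207.9, 224.9]), 0.7)]
tube_rack_blue [(array([247.7, 228.3]), 0.88)]
4.6167 [ 469.36255401 -162.78093875  206.13898275]
```

View pics/w_r1.png

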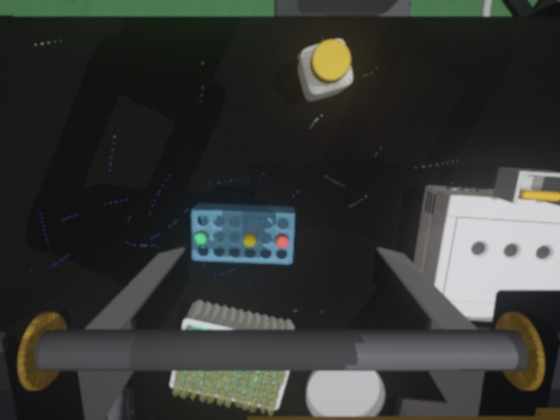

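The rack lies at (243,235) with red (283,242), yellow (249,241) and green (201,239). The block's three wells also show, at (479,248), (511,250) and (543,252). A second view gives the heights.

play_rows(
  series=[
    [0.5,[-10,10,40],[0,0,0]],
    [0.5,[-10,-10,40],[0,0,0]],
    [0.5,[-10,0,0],[0,0,0]],
    [0.5,[0,0,0],[0,0,0]],
  ],
)

```text
clock: 4.95
tool_pos: [498.5, -162.9, 125.1]
tcp_rot: [-0.001, 1.0, 0.001, -0.002]
wrist_force: [-0.7, 0.4, 0.5]
gripper_width: 70.5
```

```bash
python3 w.py r2 red_tube,yellow_tube,green_tube,tube_rack_blue
cat > cap.py <<'E'
from h import *
import pickle,sys
np.set_printoptions(precision=1,suppress=True)
def caps(fn):
    im=cv2.imread('pics/'+fn);hsv=cv2.cvtColor(im,cv2.COLOR_BGR2HSV);o={}
    for n,(lo,hi) in dict(red=(172,8),yellow=(18,35),green=(55,80)).items():
        H,S,V=cv2.split(hsv); m=((H>=lo)|(H<=hi)) if lo>hi else ((H>=lo)&(H<=hi))
        m=(m&(S>110)&(V>80)).astype(np.uint8)
        k,l,st,ce=cv2.connectedComponentsWithStats(m)
        o[n]=[(ce[i].round(1),st[i][4],st[i][:4]) for i in range(1,k) if 40<st[i][4]<3000 and 150<ce[i][1]<330]
    return o
if __name__=='__main__':
  for a in sys.argv[1:]:
    for k,v in caps('w_%s.png'%a).items(): print(a,k,v)
    c,o=pickle.load(open('w_%s.pkl'%a,'rb'))
    for k,v in o.items():
        if v: print(k,onz(c,v[0][0],0))
E
python3 cap.py r1 r2
```

```text
red_tube [(array([280.8, 226.9]), 0.75)]
yellow_tube [(array([241.1, 220.9]), 0.74)]
green_tube [(array([187.7, 219. ]), 0.82), (array([280.4, 226.8]), 0.49)]
tube_rack_blue [(array([236.5, 224.1]), 0.64)]
5.2 [ 500.58060119 -165.13798871  130.28014188]
r1 red [(array([282. , 240.6]), np.int32(111), array([277, 235,  11,  13], dtype=int32))]
r1 yellow [(array([541.2, 195.2]), np.int32(347), array([520, 191,  40,  11], dtype=int32)), (array([249.6, 239.7]), np.int32(125), array([244, 233,  12,  14], dtype=int32)), (array([506.9, 320.9]), np.int32(100), array([503, 314,   9,  15], dtype=int32))]
r1 green [(array([200.4, 237.7]), np.int32(149), array([194, 231,  14,  14], dtype=int32))]
red_tube [ 512.9 -160.     0. ]
yellow_tube [ 504.9 -194.5    0. ]
green_tube [ 501.6 -240.2    0. ]
tube_rack_blue [ 505.3 -198.2   -0. ]
r2 red [(array([281., 236.]), np.int32(207), array([274, 228,  15,  17], dtype=int32))]
r2 yellow [(array([238.7, 234.5]), np.int32(221), array([231, 226,  16,  18], dtype=int32))]
r2 green [(array([174.7, 231.7]), np.int32(258), array([166, 223,  19,  18], dtype=int32))]
red_tube [ 510.5 -162.2    0. ]
yellow_tube [ 505.4 -195.4    0. ]
green_tube [ 503.8 -240.     0. ]
tube_rack_blue [ 508.2 -199.3    0. ]
```

View pics/w_r2.png

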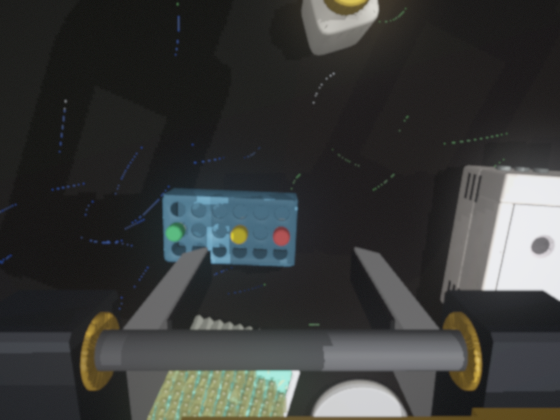

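```bash
python3 - <<'E'
from h import *
np.set_printoptions(precision=2,suppress=True)
for i in range(6):
    s=sensors.sense();print(s['clock'],s['tool_pos'],s['joint_pos'],s['wrist_force']); p=eyes.get_image('wrist')
for a in ['r1','r2']:
    import pickle; c,o=pickle.load(open(f'w_{a}.pkl','rb')); print(-c[1].T@c[2])
E
```

```text
5.2 [ 500.58 -165.14  130.28] [-0.43  0.06  1.55  0.    1.53 -2.  ] [-0.1  -0.1   0.38]
5.25 [ 500.33 -165.13  129.83] [-0.43  0.06  1.55  0.    1.53 -2.  ] [-0.61 -0.45  0.16]
5.3 [ 500.06 -165.07  129.3 ] [-0.43  0.06  1.55  0.    1.53 -2.  ] [0.4  0.52 0.26]
5.35 [ 499.8  -165.    128.77] [-0.43  0.06  1.55  0.    1.53 -2.  ] [-1.04  0.34  0.61]
5.4 [ 499.54 -164.94  128.26] [-0.43  0.06  1.55  0.    1.53 -2.  ] [-0.24  0.63 -0.66]
5.45 [ 499.38 -164.83  127.86] [-0.43  0.06  1.55  0.    1.53 -2.  ] [0.12 0.58 0.82]
[ 400.9  -164.32  383.36]
[ 429.54 -163.45  304.32]
```

```bash
cat > t.py <<'E'
from h import *
import pickle
np.set_printoptions(precision=1,suppress=True)
L=lambda a:pickle.load(open(f'w_{a}.pkl','rb'))[0]
c1,c2=L('r1'),L('r2')
for n,a,b in [('red',(282,240.6),(281,236)),('yel',(249.6,239.7),(238.7,234.5)),('gre',(200.4,237.7),(174.7,231.7))]:
    print(n,*tri([(c1,a),(c2,b)]),onz(c1,a,43),onz(c2,b,43))
for uv in [(479,248),(511,250),(543,252)]: print('well',onz(c1,uv,60))
E
python3 t.py;python3 w.py r3 red_tube,yellow_tube; python3 cap.py r3;python3 - <<'E'
from t import *
print(onz(L('r3'),(281,236),43))
E
```

```text
red [ 511.6 -162.    23.7] [array([-0.1,  0. ]), array([ 0.1, -0. ])] [ 505.6 -162.1   43. ] [ 505.9 -162.2   43. ]
yel [ 504.8 -192.8   43. ] [array([-0.,  0.]), array([ 0. , -0.1])] [ 504.8 -192.8   43. ] [ 504.9 -192.9   43. ]
gre [ 503.8 -240.1   39.7] [array([ 0., -0.]), array([-0.,  0.])] [ 502.8 -239.4   43. ] [ 502.8 -239.1   43. ]
well [507.2  16.7  60. ]
well [509.1  46.1  60. ]
well [511.   75.5  60. ]
red_tube [(array([285.4, 221.5]), 0.73)]
yellow_tube [(array([247.1, 222.5]), 0.63)]
5.65 [ 499.02993122 -164.67283437  126.90840881]
r3 red [(array([283.9, 233.5]), np.int32(204), array([277, 225,  15,  17], dtype=int32))]
r3 yellow [(array([241.9, 232. ]), np.int32(219), array([234, 224,  16,  17], dtype=int32))]
r3 green [(array([178.5, 229.4]), np.int32(251), array([170, 221,  18,  18], dtype=int32))]
red_tube [ 507.9 -160.5    0. ]
yellow_tube [ 508.8 -192.9    0. ]
red [ 511.6 -162.    23.7] [array([-0.1,  0. ]), array([ 0.1, -0. ])] [ 505.6 -162.1   43. ] [ 505.9 -162.2   43. ]
yel [ 504.8 -192.8   43. ] [array([-0.,  0.]), array([ 0. , -0.1])] [ 504.8 -192.8   43. ] [ 504.9 -192.9   43. ]
gre [ 503.8 -240.1   39.7] [array([ 0., -0.]), array([-0.,  0.])] [ 502.8 -239.4   43. ] [ 502.8 -239.1   43. ]
well [507.2  16.7  60. ]
well [509.1  46.1  60. ]
well [511.   75.5  60. ]
[ 507.8 -164.3   43. ]
```

Red and yellow are only about 31 mm apart, so I grasp with the jaws along x, clear of the neighbours. I turn the tool a quarter turn.

play_rows(
  series=[
    [0.5,[0,0,0],[0,0,0.1208]],
    [0.5,[0,0,0],[0,0,0.1208]],
    [0.5,[0,0,0],[0,0,0.1208]],
    [0.5,[0,0,0],[0,0,0.1208]],
    [0.5,[0,0,0],[0,0,0.1208]],
    [0.5,[0,0,0],[0,0,0.1208]],
    [0.5,[0,0,0],[0,0,0.1208]],
    [0.5,[0,0,0],[0,0,0.1208]],
    [0.5,[0,0,0],[0,0,0.1208]],
    [0.5,[0,0,0],[0,0,0.1208]],
    [0.5,[0,0,0],[0,0,0.1208]],
    [0.5,[0,0,0],[0,0,0.1208]],
  ],
)

```text
clock: 6.65
tool_pos: [499.0, -164.6, 126.7]
tcp_rot: [0.665, 0.747, -0.0, -0.0]
wrist_force: [-0.4, -0.4, 0.1]
gripper_width: 47.1
```

play_rows(
  series=[
    [0.5,[0,0,0],[0,0,0.1208]],
    [0.5,[0,6,10],[0,0,0]],
    [0.5,[0,0,10],[0,0,0]],
    [0.5,[0,0,10],[0,0,0]],
    [0.5,[0,0,0],[0,0,0]],
    [0.5,[0,0,0],[0,0,0]],
    [0.5,[0,0,0],[0,0,0]],
    [0.5,[0,0,0],[0,0,0]],
  ],
)

```text
clock: 7.32
tool_pos: [505.4, -164.7, 97.3]
tcp_rot: [0.707, 0.707, 0.0, 0.0]
wrist_force: [0.8, -0.3, 0.3]
gripper_width: 47.4
```

```bash
python3 w.py r4 red_tube,yellow_tube;python3 w.py r5 red_tube,yellow_tube; python3 cap.py r4 r5
```

```text
red_tube [(array([282.4, 217.7]), 0.66), (array([279.8, 256. ]), 0.42)]
yellow_tube [(array([281.1, 257.3]), 0.94)]
7.4667 [ 505.42214029 -164.78076141   97.50644913]
red_tube [(array([284.2, 216.8]), 0.65)]
yellow_tube [(array([282.2, 255.5]), 0.66)]
7.6167 [ 505.29476053 -164.68216204   97.25826081]
r4 red [(array([284.8, 228.9]), np.int32(203), array([277, 221,  17,  16], dtype=int32))]
r4 yellow [(array([ 12.8, 184.5]), np.int32(1323), array([  0, 157,  31,  56], dtype=int32)), (array([282.8, 274.2]), np.int32(264), array([275, 265,  17,  19], dtype=int32))]
r4 green []
red_tube [ 505.8 -163.5    0. ]
yellow_tube [ 504.8 -195.3    0. ]
r5 red [(array([284.6, 228.8]), np.int32(202), array([277, 221,  16,  16], dtype=int32))]
r5 yellow [(array([ 12.8, 184.5]), np.int32(1323), array([  0, 157,  31,  56], dtype=int32)), (array([282.6, 274.1]), np.int32(263), array([275, 265,  17,  19], dtype=int32))]
r5 green []
red_tube [ 507.2 -162.9    0. ]
yellow_tube [ 505.8 -194.     0. ]
```

View pics/w_r5.png

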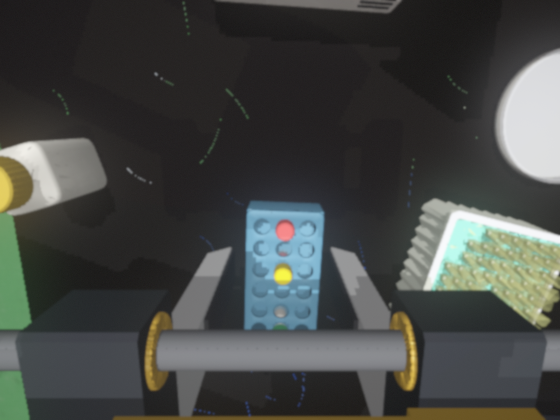

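```bash
python3 - <<'E'
from t import *
c5=L('r5')
print('red',onz(c5,(284.6,228.8),43),tri([(c1,(282,240.6)),(c2,(281,236)),(c5,(284.6,228.8))]))
print('yel',onz(c5,(282.6,274.1),43),tri([(c1,(249.6,239.7)),(c2,(238.7,234.5)),(c5,(282.6,274.1))]))
for z in (97,43):print(proj(c5,[505.3,-164.7,z]))
E
```

```text
red [ 511.6 -162.    23.7] [array([-0.1,  0. ]), array([ 0.1, -0. ])] [ 505.6 -162.1   43. ] [ 505.9 -162.2   43. ]
yel [ 504.8 -192.8   43. ] [array([-0.,  0.]), array([ 0. , -0.1])] [ 504.8 -192.8   43. ] [ 504.9 -192.9   43. ]
gre [ 503.8 -240.1   39.7] [array([ 0., -0.]), array([-0.,  0.])] [ 502.8 -239.4   43. ] [ 502.8 -239.1   43. ]
well [507.2  16.7  60. ]
well [509.1  46.1  60. ]
well [511.   75.5  60. ]
red [ 507.  -160.5   43. ] (array([ 507.2, -162. ,   38. ]), [array([0., 0.]), array([ 0.2, -0.2]), array([0.2, 0.2])])
yel [ 505.8 -191.8   43. ] (array([ 505.8, -193.2,   39.6]), [array([-0.1,  0. ]), array([ 0.1, -0. ]), array([-0., -0.])])
[282.4 265. ]
[281.9 235. ]
```

play_rows(
  series=[
    [0.4,[3,1,0],[0,0,0]],
    [0.4,[0,0,14],[0,0,0]],
    [0.4,[0,0,14],[0,0,0]],
    [0.4,[0,0,12],[0,0,0]],
    [0.4,[0,0,8],[0,0,0]],
    [0.4,[0,0,4],[0,0,0]],
    [0.4,[0,0,0],[0,0,0]],
    [0.4,[0,0,0],[0,0,0]],
  ],
)

```text
clock: 8.28
tool_pos: [506.2, -161.6, 45.0]
tcp_rot: [0.707, 0.707, 0.0, 0.0]
wrist_force: [-0.4, 0.1, 0.5]
gripper_width: 37.7
```

```bash
python3 w.py r6 red_tube; python3 cap.py r6
```

```text
red_tube []
8.3833 [ 506.72593301 -161.87143753   45.74547181]
r6 red []
r6 yellow [(array([281.6, 316.5]), np.int32(463), array([271, 303,  22,  27], dtype=int32))]
r6 green []
```

View pics/w_r6.png

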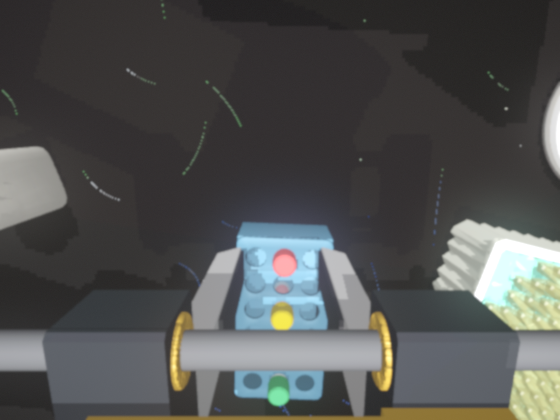

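Red sits at (284,262), centred between the jaws and on the TCP projection. I lower the tool and grip.

play_rows(
  series=[
    [0.4,[0,0,4],[0,0,0]],
    [0.4,[0,0,4],[0,0,0]],
    [0.4,[0,0,2],[0,0,0]],
    [0.4,[0,0,1],[0,0,0]],
    [0.4,[0,0,0],[0,0,0]],
    [0.4,[0,0,0],[0,0,0]],
  ],
)

```text
clock: 8.88
tool_pos: [506.1, -161.6, 33.8]
tcp_rot: [0.707, 0.707, 0.0, -0.0]
wrist_force: [0.6, -0.4, -0.1]
gripper_width: 38.0
```

play_rows(
  series=[
    [0,[0,0,0],[0,0,0]],
    [0,[0,0,0],[0,0,0]],
    [0,[0,0,0],[0,0,0]],
    [0,[0,0,0],[0,0,0]],
    [0,[0,0,0],[0,0,0]],
    [0,[0,0,0],[0,0,0]],
    [0,[0,0,0],[0,0,0]],
  ],
  grip_force=10,
)

```text
clock: 9.47
tool_pos: [507.0, -161.8, 34.4]
tcp_rot: [0.707, 0.707, 0.001, 0.001]
wrist_force: [2.6, 0.2, 0.5]
gripper_width: 12.0
```

play_rows(
  series=[
    [0,[0,0,-6],[0,0,0]],
    [0,[0,0,-12],[0,0,0]],
    [0,[0,0,-20],[0,0,0]],
    [0,[0,0,-25],[0,0,0]],
    [0,[0,0,-25],[0,0,0]],
    [0,[0,0,-25],[0,0,0]],
    [0,[0,0,-22],[0,0,0]],
    [0,[0,0,-10],[0,0,0]],
    [0,[0,0,0],[0,0,0]],
    [0,[0,0,0],[0,0,0]],
  ],
)

```text
clock: 10.3
tool_pos: [505.7, -161.6, 178.8]
tcp_rot: [0.707, 0.707, -0.0, -0.0]
wrist_force: [-0.7, 0.2, 0.1]
gripper_width: 12.1
```

```bash
python3 w.py r7 red_tube,well
```

```text
red_tube [(array([279.7, 248.3]), 0.85)]
well []
10.45 [ 504.89487788 -161.20855813  176.64419462]
```

View pics/w_r7.png

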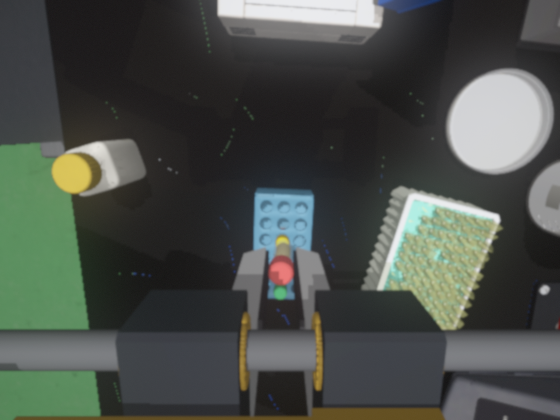

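The tube hangs between the pads at (281,270) with the other two tubes still in the rack. I turn back so the jaws run along the block's y, and carry it over.

play_rows(
  series=[
    [0,[0,0,0],[0,0,-0.125]],
    [0,[0,0,0],[0,0,-0.125]],
    [0,[0,0,0],[0,0,-0.125]],
    [0,[0,0,0],[0,0,-0.125]],
    [0,[0,0,0],[0,0,-0.125]],
    [0,[0,0,0],[0,0,-0.125]],
    [0,[0,0,0],[0,0,-0.125]],
    [0,[0,0,0],[0,0,-0.125]],
    [0,[0,0,0],[0,0,-0.125]],
    [0,[0,0,0],[0,0,-0.125]],
    [0,[0,0,0],[0,0,-0.125]],
    [0,[0,0,0],[0,0,-0.125]],
  ],
)

```text
clock: 11.45
tool_pos: [505.2, -161.3, 176.9]
tcp_rot: [0.032, 0.999, 0.001, -0.002]
wrist_force: [-0.9, -0.6, -0.7]
gripper_width: 11.9
```

play_rows(
  series=[
    [0,[0,15,0],[0,0,0]],
    [0,[2,28,0],[0,0,0]],
    [0,[2,30,0],[0,0,0]],
    [0,[2,30,0],[0,0,0]],
    [0,[2,30,0],[0,0,0]],
    [0,[2,30,0],[0,0,0]],
    [0,[2,25,0],[0,0,0]],
    [0,[2,12,0],[0,0,0]],
    [0,[0,6,0],[0,0,0]],
    [0,[0,0,0],[0,0,0]],
    [0,[0,0,0],[0,0,0]],
    [0,[0,0,0],[0,0,0]],
  ],
)

```text
clock: 12.45
tool_pos: [506.6, 43.6, 178.6]
tcp_rot: [0.036, 0.999, -0.0, -0.0]
wrist_force: [-0.0, -0.7, -0.2]
gripper_width: 12.0
```

```bash
python3 w.py b2 red_tube,well,hinge_mid,dry_block
```

```text
red_tube [(array([280.3, 248.5]), 0.7), (array([284.8, 218.1]), 0.27)]
well [(array([283.7, 218.7]), 0.93)]
hinge_mid [(array([285.3, 309. ]), 0.91)]
dry_block [(array([283.5, 213.1]), 0.86)]
12.7 [506.69639923  44.09108992 178.96450433]
```

View pics/w_b2.png

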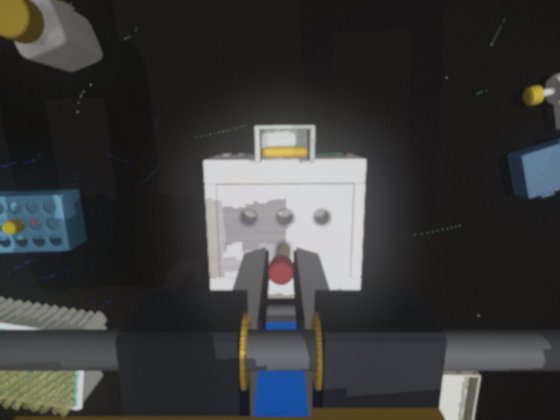

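```bash
cat > u.py <<'E'
from h import *
import pickle
np.set_printoptions(precision=1,suppress=True)
L=lambda a:pickle.load(open(f'w_{a}.pkl','rb'))[0]
E
python3 - <<'E'
from u import *
c=L('b2');c1=L('r1');T=np.array([506.6,43.8,178.7])
for uv in [(248,216),(284.5,216.3),(321,216)]: print('well',onz(c,uv,60))
print('tri',tri([(c,(284.5,216.3)),(c1,(511,249.5))]))
print('net',onz(c,(283.7,218.7),60))
print('proj tcp',proj(c,T),'foot',proj(c,T-[0,0,32]),'captop',proj(c,T+[0,0,11]))
print('foot net',onz(c,(280.3,248.5),T[2]-32))
im=cv2.imread('pics/w_b2.png');cv2.imwrite('pics/b2z.png',cv2.resize(im[180:330,200:370],None,fx=4,fy=4,interpolation=cv2.INTER_CUBIC))
E
```

```text
well [506.4  17.   60. ]
well [508.7  46.8  60. ]
well [510.6  76.5  60. ]
tri (array([509. ,  46.8,  58.8]), [array([-0.,  0.]), array([ 0., -0.])])
net [510.7  46.   60. ]
proj tcp [280.7 267.2] foot [280.7 247.4] captop [280.7 275.5]
foot net [507.3  43.5 146.7]
```

View pics/b2z.png

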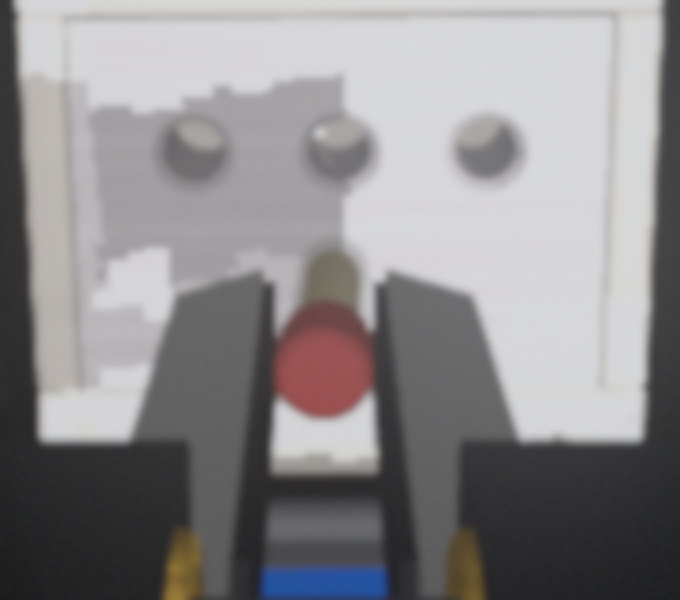

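play_rows(
  series=[
    [0,[-2,2.5,10],[0,0,0]],
    [0,[0,0,15],[0,0,0]],
    [0,[0,0,18],[0,0,0]],
    [0,[0,0,15],[0,0,0]],
    [0,[0,0,10],[0,0,0]],
    [0,[0,0,7],[0,0,0]],
    [0,[0,0,3],[0,0,0]],
    [0,[0,0,0],[0,0,0]],
    [0,[0,0,0],[0,0,0]],
    [0,[0,0,0],[0,0,0]],
    [0,[0,0,0],[0,0,0]],
    [0,[0,0,0],[0,0,0]],
  ],
)

```text
clock: 13.7
tool_pos: [509.3, 47.2, 101.7]
tcp_rot: [0.035, 0.999, 0.0, 0.001]
wrist_force: [-0.1, -1.1, 0.4]
gripper_width: 12.4
```

```bash
python3 w.py b3 red_tube,well,hinge_mid; python3 - <<'E'
from u import *
im=cv2.imread('pics/w_b3.png');cv2.imwrite('pics/b3z.png',cv2.resize(im[180:330,200:370],None,fx=4,fy=4,interpolation=cv2.INTER_CUBIC))
p,c=shot('scene');im=p['color'][:,:,::-1];cv2.imwrite('pics/s3z.png',cv2.resize(im[110:250,170:350],None,fx=4,fy=4,interpolation=cv2.INTER_CUBIC))
print(sensors.sense()['tool_pos'])
E
```

```text
red_tube [(array([281.8, 248.9]), 0.95)]
well [(array([279.1, 242.8]), 0.87)]
hinge_mid [(array([282.1, 367.9]), 0.75)]
13.9 [508.87679594  47.20944989 101.12547737]
[508.8  47.2 101.1]
```

View pics/b3z.png

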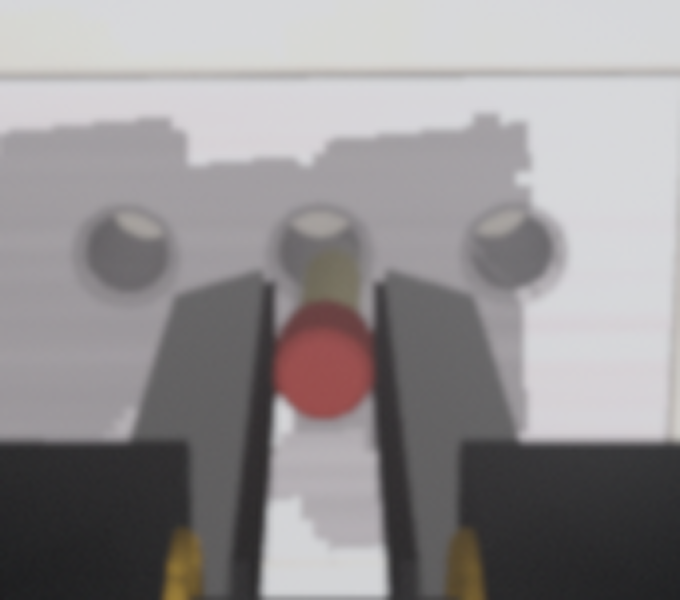

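View pics/s3z.png

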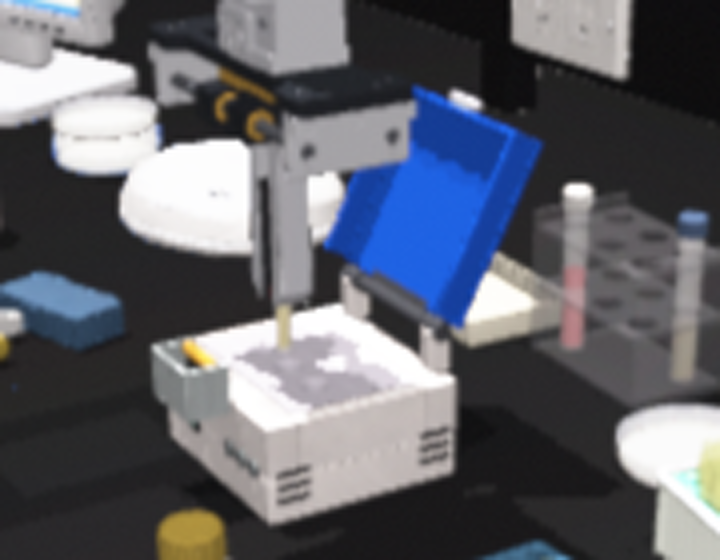

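```bash
python3 - <<'E'
from u import *
c=L('b3');print(c[0]); im=cv2.imread('pics/w_b3.png')
T=np.array([509,47.2,101.4])
for uv in [(126/4+200,250/4+180),(319/4+200,250/4+180),(512/4+200,250/4+180)]: print('well',onz(c,uv,60))
for zf in (68,70,72): print('foot',onz(c,(331/4+200,275/4+180),zf), onz(c,(281.8,248.9),zf))
# hough for wells
g=cv2.cvtColor(im,cv2.COLOR_BGR2GRAY)
print('captop',onz(c,(323/4+200,372/4+180),T[2]+11))
# expected outline of foot circle r=4
def circ(X,r): return np.array([proj(c,X+r*np.array([np.cos(a),np.sin(a),0])) for a in np.linspace(0,6.28,40)])
big=cv2.resize(im[180:330,200:370],None,fx=4,fy=4,interpolation=cv2.INTER_CUBIC)
def dr(P,col): cv2.polylines(big,[((P-[200,180])*4).astype(int)],True,col,1)
dr(circ(np.array([506.5,46.9,60]),6.5),(0,255,0));dr(circ(np.array([506.5,46.9,60]),8.5),(0,255,0))
dr(circ(T-[0,0,32],4),(255,0,0));dr(circ(T+[0,0,11],6.3),(255,0,0))
cv2.imwrite('pics/b3o.png',big)
E
```

```text
[[374.3   0.  280.7]
 [  0.  374.3 217.7]
 [  0.    0.    1. ]]
well [507.3  17.2  60. ]
well [509.3  46.9  60. ]
well [511.4  76.6  60. ]
foot [510.8  48.6  68. ] [510.9  48.   68. ]
foot [510.2  48.6  70. ] [510.2  48.   70. ]
foot [509.5  48.6  72. ] [509.5  48.1  72. ]
captop [508.1  47.5 112.4]
```

View pics/b3o.png

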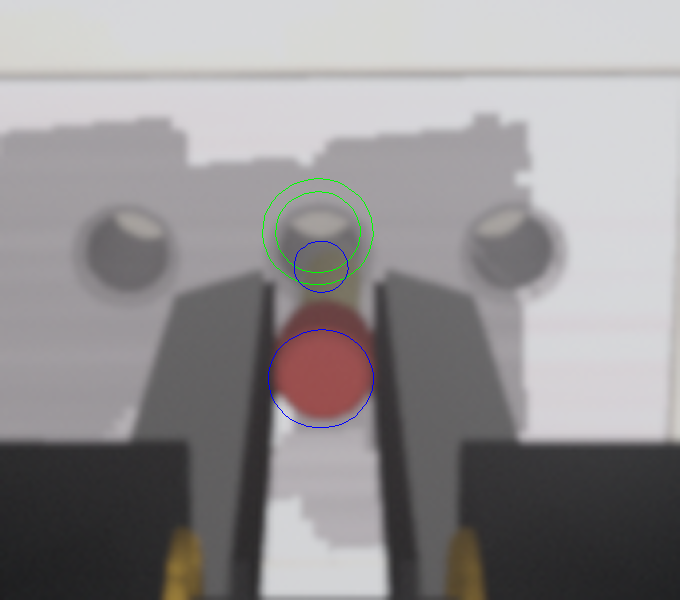

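The foot is about 1 mm off the well axis in x and 1.5 mm in y, with a tilt of about 3°, which the chamfer should capture. I correct the offset and insert.

play_rows(
  series=[
    [0,[0.7,-1,0],[0,0,0]],
    [0,[0,0,3],[0,0,0]],
    [0,[0,0,4],[0,0,0]],
    [0,[0,0,4],[0,0,0]],
    [0,[0,0,3],[0,0,0]],
    [0,[0,0,0],[0,0,0]],
  ],
  grip_force=6,
)

```text
clock: 14.45
tool_pos: [509.5, 46.3, 88.1]
tcp_rot: [0.035, 0.999, 0.0, 0.002]
wrist_force: [1.7, -0.1, 4.7]
gripper_width: 12.3
```

```bash
python3 - <<'E'
from u import *
p,c=shot('wrist');im=p['color'][:,:,::-1];cv2.imwrite('pics/b4z.png',cv2.resize(im[180:330,200:370],None,fx=4,fy=4,interpolation=cv2.INTER_CUBIC))
s=sensors.sense();print(s['tool_pos'],s['wrist_force'])
E
```

```text
[509.5  46.3  88.2] [ 0.5 -0.1  4.6]
```

View pics/b4z.png

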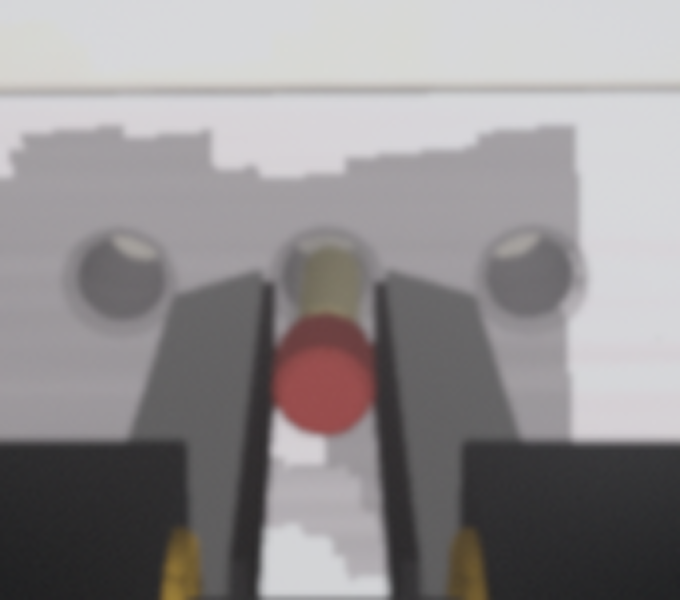

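```bash
python3 - <<'E'
from u import *
p,c=shot('wrist')
f=lambda u,v:(u/4+200,v/4+180)
print('well',onz(c,f(325,275),60))
for z in (56,60,64): print('foot',z,onz(c,f(332,275),z))
print('cap',onz(c,f(324,390),99),onz(c,f(324,390),103))
print(sensors.sense()['tool_pos'],sensors.sense()['wrist_force'])
E
```

```text
well [509.2  46.9  60. ]
foot 56 [510.6  47.8  56. ]
foot 60 [509.3  47.9  60. ]
foot 64 [507.9  48.   64. ]
cap [510.5  46.6  99. ] [508.8  46.7 103. ]
[509.4  46.3  88.2] [0.8 0.3 5.2]
```

play_rows(
  series=[
    [0,[0.5,-0.5,0],[0,0,0]],
    [0,[0.5,-0.5,0],[0,0,0]],
    [0,[0,0,0],[0,0,0]],
    [0,[0,0,0],[0,0,0]],
  ],
)

```text
clock: 14.88
tool_pos: [508.4, 45.9, 88.2]
tcp_rot: [0.035, 0.999, 0.001, 0.002]
wrist_force: [2.1, 0.1, 5.7]
gripper_width: 12.5
```

```bash
python3 - <<'E'
from u import *
p,c=shot('wrist');im=p['color'][:,:,::-1];cv2.imwrite('pics/b5z.png',cv2.resize(im[180:330,200:370],None,fx=4,fy=4,interpolation=cv2.INTER_CUBIC))
s=sensors.sense();print(s['tool_pos'],s['wrist_force'])
E
```

```text
[508.4  45.9  88.2] [0.5 0.9 5.7]
```

View pics/b5z.png

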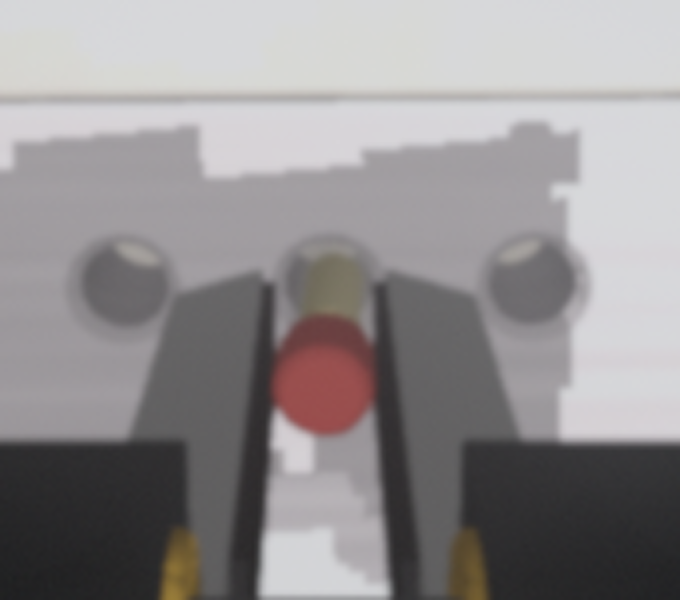

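The foot is dragging on the chamfer. I lift off it, look again, then correct.

play_rows(
  series=[
    [0,[0,0,-4],[0,0,0]],
    [0,[0,0,-4],[0,0,0]],
    [0,[0,0,-2],[0,0,0]],
    [0,[0,0,0],[0,0,0]],
    [0,[0,0,0],[0,0,0]],
    [0,[0,0,0],[0,0,0]],
  ],
)

```text
clock: 15.43
tool_pos: [506.6, 45.3, 96.5]
tcp_rot: [0.035, 0.999, 0.0, -0.0]
wrist_force: [-0.7, -0.5, -0.5]
gripper_width: 12.1
```

```bash
python3 - <<'E'
from u import *
p,c=shot('wrist');im=p['color'][:,:,::-1];cv2.imwrite('pics/b6z.png',cv2.resize(im[210:300,230:330],None,fx=7,fy=6.6,interpolation=cv2.INTER_CUBIC))
s=sensors.sense();print(s['tool_pos'],s['wrist_force'])
p,c=shot('scene');im=p['color'][:,:,::-1];cv2.imwrite('pics/s6z.png',cv2.resize(im[150:220,210:290],None,fx=8,fy=8,interpolation=cv2.INTER_CUBIC))
E
```

```text
[506.6  45.3  96.5] [-0.9  0.1 -0.5]
```

View pics/b6z.png

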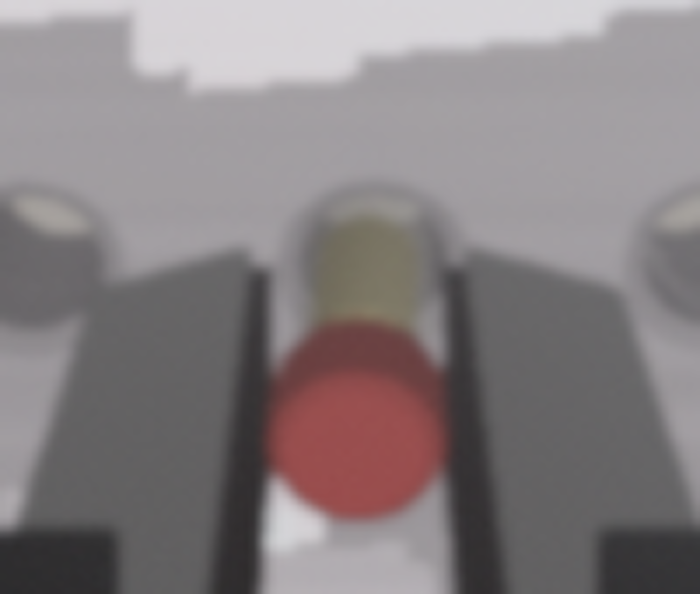

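View pics/s6z.png

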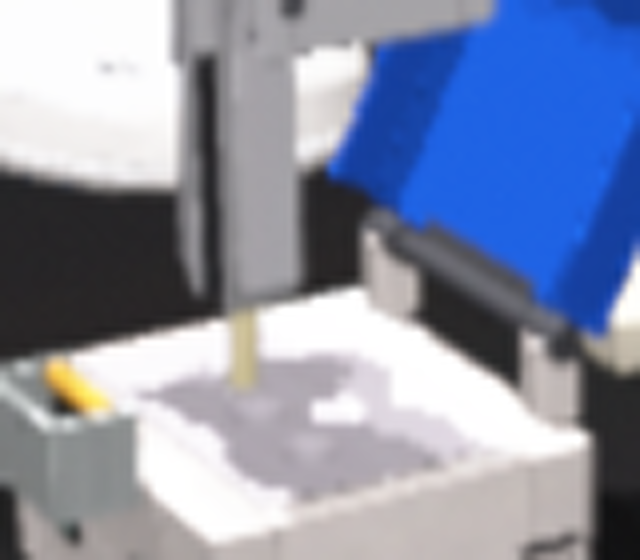

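```bash
python3 - <<'E'
from u import *
p,c=shot('wrist')
f=lambda u,v:(u/7+230,v/6.6+210)
print('well',onz(c,f(375,252),60))
for z in (66,68,70): print('foot',z,onz(c,f(367.5,263),z))
for z in (107,111): print('cap',z,onz(c,f(357,445),z))
r=eyes.pinpoint(p,'red_tube')[0]['centre'];uv=np.array(r)*[560,420];print('net',uv,onz(c,uv,68))
r=eyes.pinpoint(p,'well')[0]['centre'];uv=np.array(r)*[560,420];print('netwell',uv,onz(c,uv,60))
print(sensors.sense()['tool_pos'],sensors.sense()['wrist_force'])
E
```

```text
well [508.7  47.1  60. ]
foot 66 [507.7  46.5  66. ]
foot 68 [507.   46.5  68. ]
foot 70 [506.4  46.6  70. ]
cap 107 [507.8  45.6 107. ]
cap 111 [506.2  45.7 111. ]
net [283.1 247.7] [505.8  47.   68. ]
netwell [281.5 247.3] [508.1  45.9  60. ]
[506.8  45.3  96.7] [-1.  -0.2 -0.5]
```

play_rows(
  series=[
    [0,[-2,0.8,0],[0,0,0]],
    [0,[0,0,2],[0,0,0]],
    [0,[0,0,2],[0,0,0]],
    [0,[0,0,2],[0,0,0]],
    [0,[0,0,2],[0,0,0]],
    [0,[0,0,2],[0,0,0]],
    [0,[0,0,2],[0,0,0]],
    [0,[0,0,0],[0,0,0]],
  ],
)

```text
clock: 16.35
tool_pos: [510.7, 46.1, 86.6]
tcp_rot: [0.035, 0.999, 0.0, 0.002]
wrist_force: [1.5, -0.5, 5.4]
gripper_width: 12.5
```

```bash
python3 - <<'E'
from u import *
for i in range(3):
    p,c=shot('wrist');s=sensors.sense();print(s['tool_pos'],s['wrist_force'],s['ft_torque'])
im=p['color'][:,:,::-1];cv2.imwrite('pics/b7z.png',cv2.resize(im[210:300,230:330],None,fx=7,fy=6.6,interpolation=cv2.INTER_CUBIC))
p,c=shot('scene');im=p['color'][:,:,::-1];cv2.imwrite('pics/s7z.png',cv2.resize(im[150:220,210:290],None,fx=8,fy=8,interpolation=cv2.INTER_CUBIC))
E
```

```text
[510.7  46.1  86.7] [0.2 0.1 4.3] [ 0.1 -0.2  0. ]
[510.7  46.1  86.7] [0.  0.7 5.6] [ 0.2 -0.2  0. ]
[510.6  46.1  86.7] [1.  0.9 4.8] [ 0.1 -0.2  0. ]
```

View pics/b7z.png

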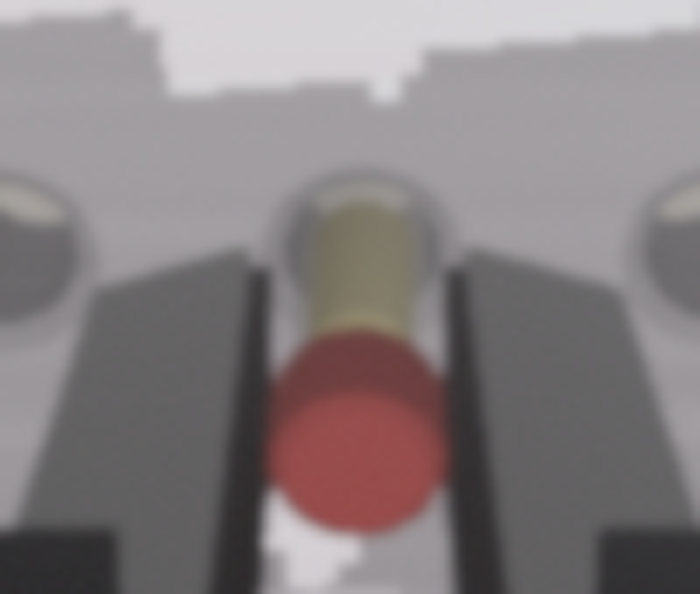

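View pics/s7z.png

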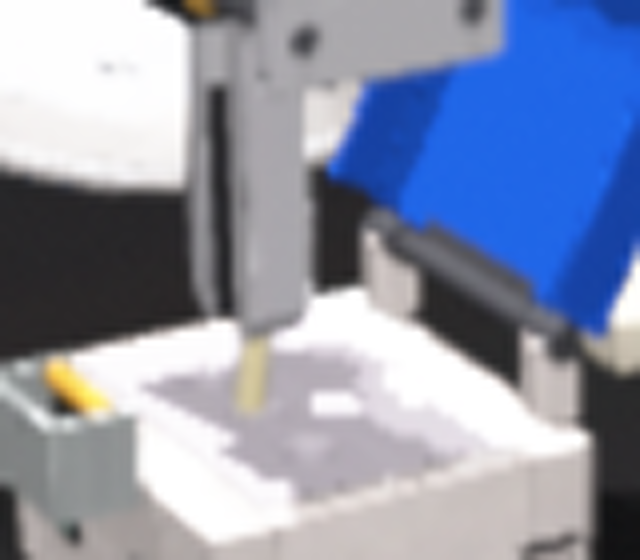

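```bash
python3 - <<'E'
from u import *
p,c=shot('scene'); q=[]
f=lambda X:((proj(c,X)-[210,150])*8).round(0)
for X in [(509,47,60),(500.5,47,60),(517.5,47,60),(509,38.5,60),(509,55.5,60),(511,17.2,60-0),(507,17.2,60),(511,76.6,60),(509,47,56),(511,46,86.7),(511,46,92)]: print(X,f(X))
big=cv2.resize(p['color'][150:220,210:290,::-1],None,fx=8,fy=8,interpolation=cv2.INTER_CUBIC)
for cc,col in [((509,47,60),(0,255,0)),((507,17.2,60),(0,255,0)),((511,76.6,60),(0,255,0))]:
    for r in (6.5,8.5):
        P=np.array([f(np.array(cc)+r*np.array([np.cos(a),np.sin(a),0])) for a in np.linspace(0,6.28,40)]).astype(int)
        cv2.polylines(big,[P],True,col,1)
cv2.imwrite('pics/s7o.png',big)
E
```

```text
(509, 47, 60) [251. 407.]
(500.5, 47, 60) [226. 414.]
(517.5, 47, 60) [277. 400.]
(509, 38.5, 60) [267. 417.]
(509, 55.5, 60) [235. 397.]
(511, 17.2, 60) [314. 441.]
(507, 17.2, 60) [302. 445.]
(511, 76.6, 60) [203. 371.]
(509, 47, 56) [252. 420.]
(511, 46, 86.7) [256. 320.]
(511, 46, 92) [256. 303.]
```

View pics/s7o.png

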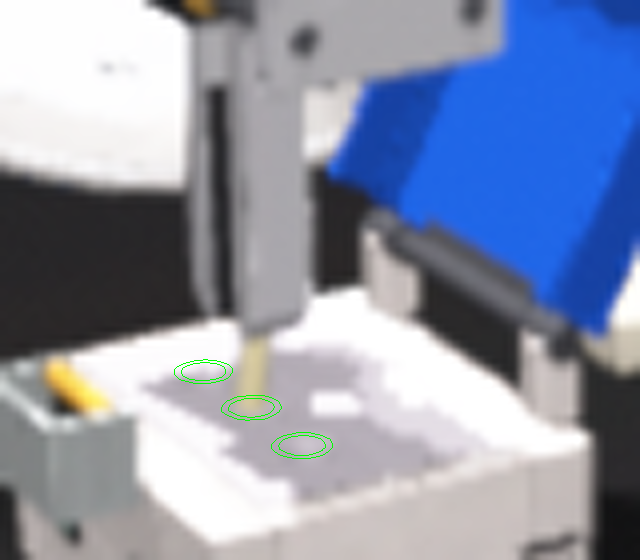

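```bash
python3 - <<'E'
from u import *
p,c=shot('wrist')
f=lambda u,v:(u/7+230,v/6.6+210)
im=p['color'][:,:,::-1]
print('well',onz(c,f(362,251),60),'inv',proj(c,[509.1,47,60]))
for z in (58,60): print('foot',z,onz(c,f(363,253),z))
for z in (98,101,103): print('cap',z,onz(c,f(358,463),z))
print(sensors.sense()['tool_pos'],sensors.sense()['tcp_rot'])
big=cv2.resize(im[200:310,220:340],None,fx=6,fy=5.4,interpolation=cv2.INTER_CUBIC)
g=lambda X:((proj(c,X)-[220,200])*[6,5.4])
def circ(X,r,col): cv2.polylines(big,[np.array([g(np.array(X)+r*np.array([np.cos(a),np.sin(a),0])) for a in np.linspace(0,6.28,40)]).astype(int)],True,col,1)
for w in [(509.1,47,60),(507,17.2,60),(511.2,76.7,60)]: circ(w,6.5,(0,255,0));circ(w,8.5,(0,255,0))
circ((510,47,58),5.2,(255,0,0)); circ((510,46.2,103),6.3,(255,0,0))
cv2.imwrite('pics/b7o.png',big)
E
```

```text
well [509.4  47.   60. ] inv [281.7 247.5]
foot 58 [510.3  47.   58. ]
foot 60 [509.6  47.1  60. ]
cap 98 [512.8  46.3  98. ]
cap 101 [511.5  46.4 101. ]
cap 103 [510.7  46.5 103. ]
[510.6  46.1  86.6] [0. 1. 0. 0.]
```

View pics/b7o.png

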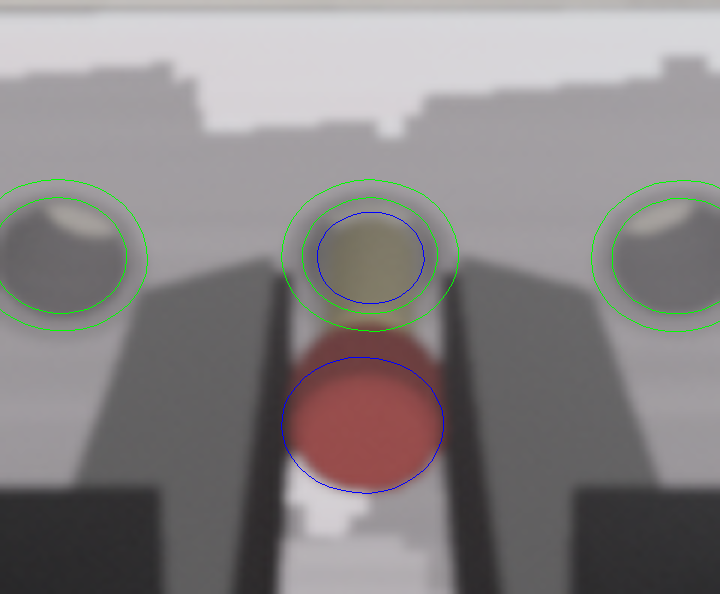

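play_rows(
  series=[
    [0,[0,0,-1.5],[0,0,0]],
    [0,[0.8,0,0],[0,0,0]],
    [0,[0.8,0,0],[0,0,0]],
    [0,[0,0,0.5],[0,0,0]],
    [0,[0,0,0],[0,0,0]],
  ],
)

```text
clock: 17.07
tool_pos: [508.4, 46.1, 86.9]
tcp_rot: [0.035, 0.999, 0.0, 0.001]
wrist_force: [1.0, 0.4, 4.9]
gripper_width: 12.3
```

play_rows(
  series=[
    [0,[0,0,1],[0,0,0]],
    [0,[0,0,1],[0,0,0]],
    [0,[0,0,0],[0,0,0]],
  ],
)

```text
clock: 17.32
tool_pos: [509.1, 46.1, 85.8]
tcp_rot: [0.035, 0.999, 0.0, 0.002]
wrist_force: [1.2, 1.3, 8.7]
gripper_width: 12.3
```

```bash
cat > ov.py <<'E'
from u import *
import sys
p,c=shot('wrist');im=p['color'][:,:,::-1]
big=cv2.resize(im[200:310,220:340],None,fx=6,fy=5.4,interpolation=cv2.INTER_CUBIC)
g=lambda X:((proj(c,X)-[220,200])*[6,5.4])
def circ(X,r,col): cv2.polylines(big,[np.array([g(np.array(X)+r*np.array([np.cos(a),np.sin(a),0])) for a in np.linspace(0,6.28,40)]).astype(int)],True,col,1)
for w in [(509.1,47,60),(507,17.2,60),(511.2,76.7,60)]: circ(w,6.5,(0,255,0));circ(w,8.5,(0,255,0))
cv2.imwrite('pics/%s.png'%sys.argv[1],big)
s=sensors.sense();print(s['clock'],s['tool_pos'],s['wrist_force'],s['gripper_width'])
p,c=shot('scene');im=p['color'][:,:,::-1];cv2.imwrite('pics/%s_s.png'%sys.argv[1],cv2.resize(im[150:220,210:290],None,fx=8,fy=8,interpolation=cv2.INTER_CUBIC))
E
python3 ov.py b8
```

```text
17.3667 [509.1  46.1  85.8] [ 1.9 -0.5  7.9] 12.41127862348319
```

View pics/b8.png

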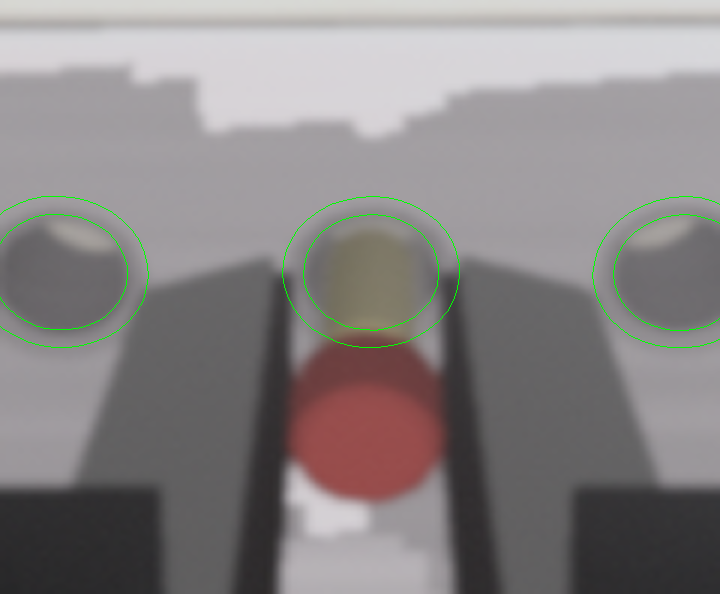

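View pics/b8_s.png

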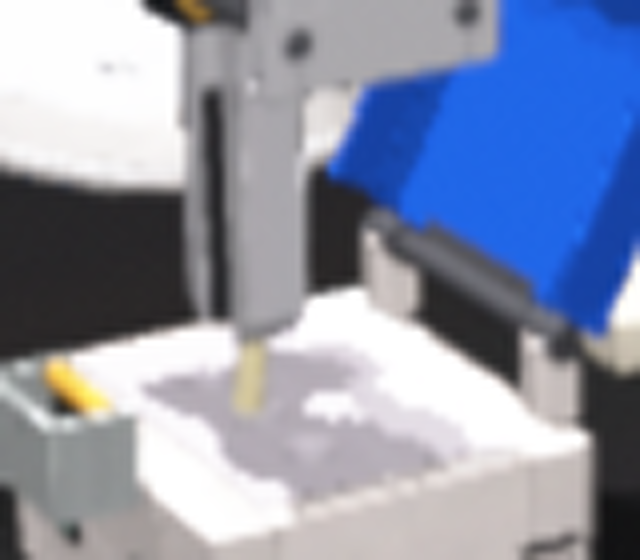

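play_rows(
  series=[
    [0,[0,0,-2],[0,0,0]],
    [0,[0,0,-2],[0,0,0]],
    [0,[0,0,-2],[0,0,0]],
    [0,[0,0,0],[0,0,0]],
    [0,[0,0,0],[0,0,0]],
  ],
)

```text
clock: 17.83
tool_pos: [506.7, 46.1, 89.1]
tcp_rot: [0.035, 0.999, -0.0, -0.001]
wrist_force: [0.0, 0.1, 0.5]
gripper_width: 12.4
```

```bash
python3 ov.py b9
```

```text
17.8833 [506.7  46.1  89.2] [-0.5  0.4 -0.8] 12.31177572313524
```

View pics/b9.png

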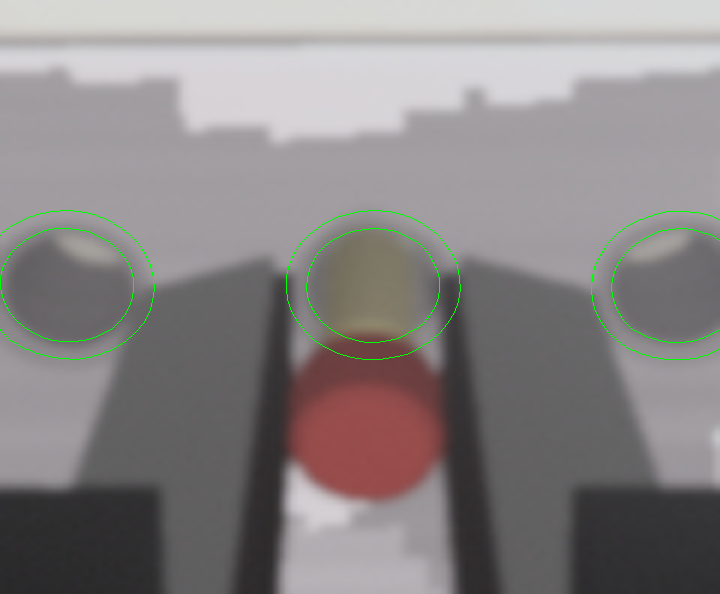

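View pics/b9_s.png

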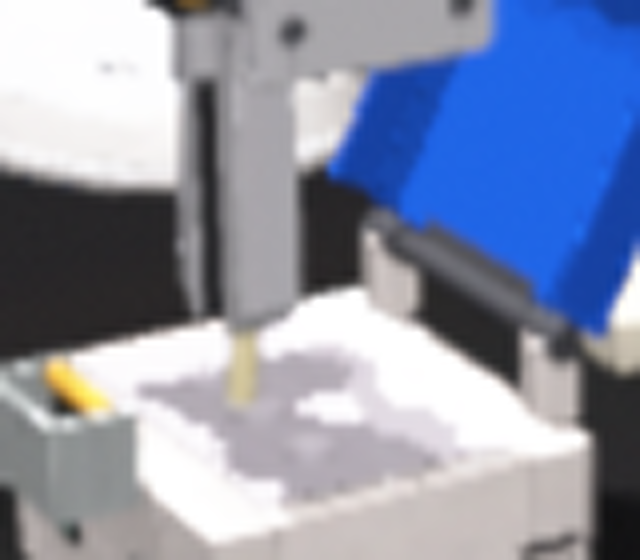

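```bash
python3 - <<'E'
from u import *
p,c=shot('wrist')
f=lambda u,v:(u/6+220,v/5.4+200)
for z in (62,63.5,65): print('foot',z,onz(c,f(372,272),z))
for z in (104,107): print('cap',z,onz(c,f(366,441),z))
print(sensors.sense()['tool_pos'])
s,cs=shot('scene')
g=lambda u,v:(u/8+210,v/8+150)
print(tri([(c,f(372,272)),(cs,g(240,400))]))
E
```

```text
foot 62 [507.1  47.   62. ]
foot 63.5 [506.6  47.1  63.5]
foot 65 [506.1  47.1  65. ]
cap 104 [508.4  46.3 104. ]
cap 107 [507.1  46.4 107. ]
[507.   46.1  89.4]
(array([506.2,  47.3,  63.1]), [array([ 0.3, -0.9]), array([ 0.2, -0.1])])
```

play_rows(
  series=[
    [0,[-1.3,0,0],[0,0,0]],
    [0,[-1.4,0,0],[0,0,0]],
    [0,[0,0,0],[0,0,0]],
    [0,[0,0,0],[0,0,0]],
    [0,[0,0,1],[0,0,0]],
    [0,[0,0,1],[0,0,0]],
    [0,[0,0,1],[0,0,0]],
    [0,[0,0,1],[0,0,0]],
    [0,[0,0,1],[0,0,0]],
    [0,[0,0,0],[0,0,0]],
    [0,[0,0,0],[0,0,0]],
  ],
)

```text
clock: 18.95
tool_pos: [510.7, 45.9, 85.7]
tcp_rot: [0.035, 0.999, 0.0, 0.001]
wrist_force: [-0.1, -0.2, 3.3]
gripper_width: 12.3
```

```bash
python3 ov.py b10
```

```text
19.0 [510.6  45.9  85.6] [0.7 0.5 3.7] 12.615674103143542
```

View pics/b10.png

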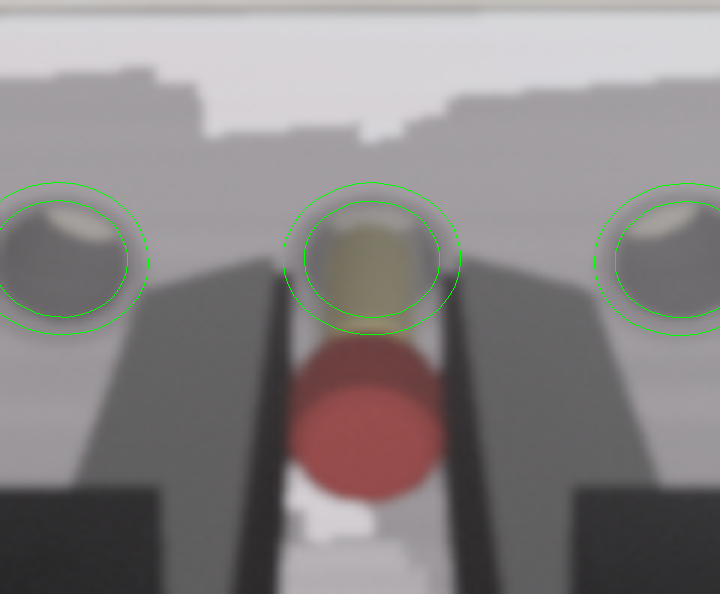

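View pics/b10_s.png

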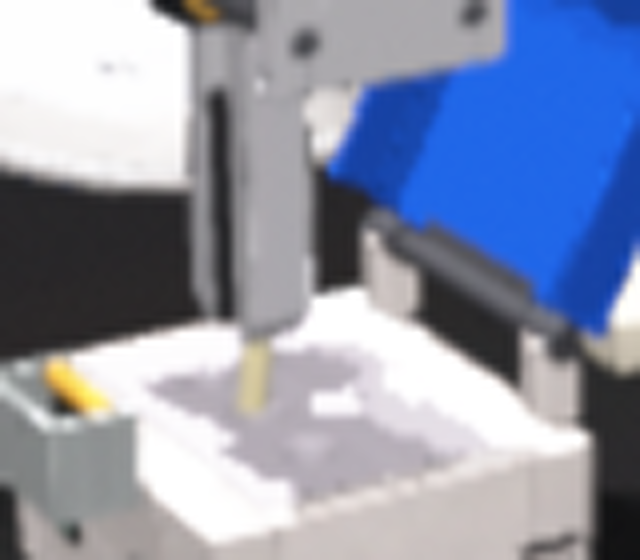

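play_rows(
  series=[
    [0,[0,0,-0.8],[0,0,0]],
    [0,[0.6,0,0],[0,0,0]],
    [0,[0.6,0,0],[0,0,0]],
    [0,[0,0,0.8],[0,0,0]],
    [0,[0,0,1],[0,0,0]],
    [0,[0,0,0],[0,0,0]],
  ],
  grip_force=15,
)

```text
clock: 19.55
tool_pos: [510.3, 46.0, 85.4]
tcp_rot: [0.035, 0.999, 0.0, 0.002]
wrist_force: [1.7, 0.4, 7.1]
gripper_width: 11.6
```

```bash
python3 - <<'E'
from u import *
p,c=shot('wrist');im=p['color'][:,:,::-1]
s,cs=shot('scene')
A=cv2.resize(im[225:290,250:314],None,fx=9,fy=9,interpolation=cv2.INTER_LANCZOS4).astype(float)
A=np.clip((A-60)*1.6,0,255)
cv2.imwrite('pics/b11.png',A)
B=cv2.resize(s['color'][185:215,225:265,::-1],None,fx=18,fy=18,interpolation=cv2.INTER_LANCZOS4).astype(float)
B=np.clip((B-80)*1.4,0,255)
g=lambda X:((proj(cs,X)-[225,185]+.5)*18)
for w in [(509.1,47,60)]:
  for r in (6.5,8.5): cv2.polylines(B,[np.array([g(np.array(w)+r*np.array([np.cos(a),np.sin(a),0])) for a in np.linspace(0,6.28,40)]).astype(int)],True,(0,200,0),1)
cv2.imwrite('pics/b11s.png',B)
print(sensors.sense()['tool_pos'],sensors.sense()['wrist_force'])
E
```

```text
[510.2  46.   85.5] [1.6 0.4 6.8][ WARN:0@2.559] global loadsave.cpp:1063 imwrite_ Unsupported depth image for selected encoder is fallbacked to CV_8U.
```

View pics/b11.png

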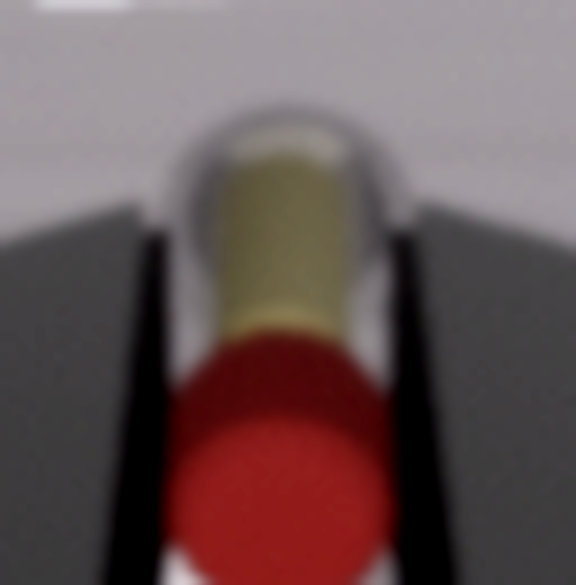

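View pics/b11s.png

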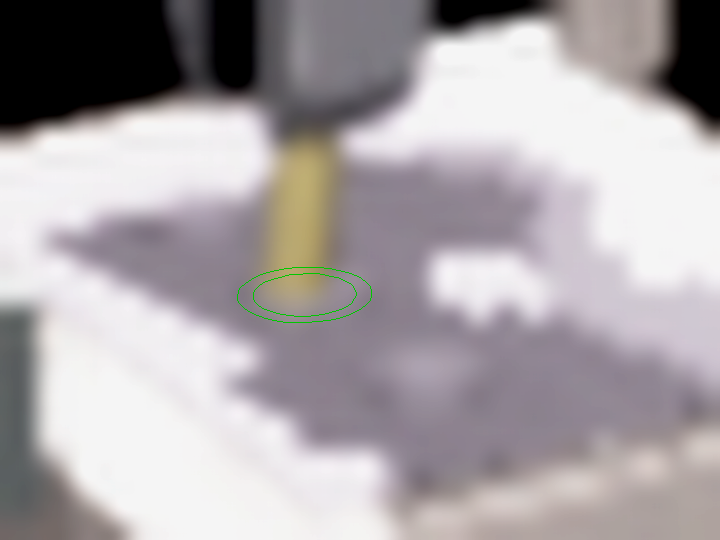

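The tube has pivoted about 7° in the pads, with its top leaning toward +x. I lift clear, tilt the tool to straighten the tube, and look again.

play_rows(
  series=[
    [0,[0,0,-3],[0,0,0]],
    [0,[0,0,-3],[0,0,0]],
    [0,[0,0,0],[0,-0.12,0]],
    [0,[0,0,0],[0,0,0]],
    [0,[0,0,0],[0,0,0]],
    [0,[0,0,0],[0,0,0]],
  ],
)

```text
clock: 20.15
tool_pos: [509.0, 46.0, 90.4]
tcp_rot: [0.035, 0.998, -0.002, 0.06]
wrist_force: [0.4, 0.6, -0.8]
gripper_width: 12.1
```

```bash
cat > ov2.py <<'E'
from u import *
import sys
n=sys.argv[1]
p,c=shot('wrist');im=p['color'][:,:,::-1]
s,cs=shot('scene')
W=[(509.1,47,60),(507,17.2,60),(511.2,76.7,60)]
def mk(im,c,x0,y0,w,h,k,fn):
    B=cv2.resize(im[y0:y0+h,x0:x0+w],None,fx=k,fy=k,interpolation=cv2.INTER_LANCZOS4)
    for q in W:
      for r in (6.5,8.5): cv2.polylines(B,[np.array([(proj(c,np.array(q)+r*np.array([np.cos(a),np.sin(a),0]))-[x0,y0]+.5)*k for a in np.linspace(0,6.28,40)]).astype(int)],True,(0,200,0),1)
    cv2.imwrite('pics/'+fn,B)
mk(im,c,235,210,90,80,7,n+'.png'); mk(s['color'][:,:,::-1],cs,222,180,44,36,14,n+'_s.png')
a,b=cv2.imread(f'pics/{n}.png'),cv2.imread(f'pics/{n}_s.png')
H=560; cv2.imwrite(f'pics/{n}_c.png',cv2.resize(np.hstack([a[:504,:400+0] if 0 else a[:504], b[:504]])[:, :],None,fx=.64,fy=.64) if 0 else a)
st=sensors.sense();print(st['clock'],st['tool_pos'],st['wrist_force'],st['gripper_width'],Rn.from_quat(st['tcp_rot']).as_matrix()[:,2])
E
python3 ov2.py b12
```

```text
20.25 [510.2  45.9  91. ] [ 0.   0.2 -0.1] 12.02398385539926 [ 0.1 -0.  -1. ]
```

View pics/b12.png

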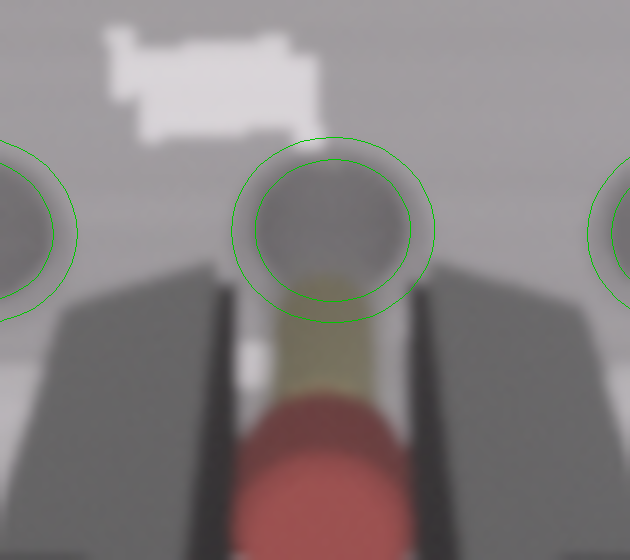

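View pics/b12_s.png

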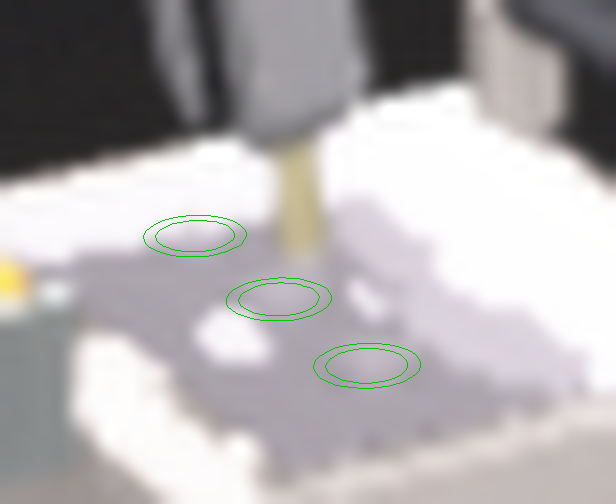

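```bash
cat > foot.py <<'E'
from u import *
import sys
a=list(map(float,sys.argv[1:]))  # wrist u v, scene u v crop px, cap wrist uv
p,c=shot('wrist');s,cs=shot('scene')
w=lambda u,v:(u/7+235-.5,v/7+210-.5); g=lambda u,v:(u/14+222-.5,v/14+180-.5)
X,e=tri([(c,w(*a[:2])),(cs,g(*a[2:4]))]);print('foot',X,e)
print([ (z,onz(c,w(*a[:2]),z)) for z in (60,64,68)])
if len(a)>4:
    print('cap',[onz(c,w(*a[4:6]),X[2]+z) for z in (42,)])
E
python3 foot.py 325 320 303 240 323 510
```

```text
foot [513.7  46.1  69.8] [array([ 0.1, -0.5]), array([ 0.1, -0.1])]
[(60, array([518.8,  45.7,  60. ])), (64, array([516.9,  45.8,  64. ])), (68, array([514.9,  45.9,  68. ]))]
cap [array([506.8,  46.3, 111.8])]
```

play_rows(
  series=[
    [0,[0,0,0],[0,0.06,0]],
    [0,[0,0,0],[0,0,0]],
    [0,[0,0,0],[0,0,0]],
    [0,[0,0,0],[0,0,0]],
    [0,[0,0,0],[0,0,0]],
    [0,[0,0,0],[0,0,0]],
  ],
)

```text
clock: 20.85
tool_pos: [508.6, 46.0, 89.9]
tcp_rot: [0.035, 0.999, -0.001, 0.03]
wrist_force: [0.2, -0.3, 0.4]
gripper_width: 12.0
```

```bash
python3 ov2.py b13
```

```text
20.95 [508.6  46.   90. ] [-0.4 -0.3  0.3] 11.973631637674256 [ 0.1 -0.  -1. ]
```

View pics/b13.png

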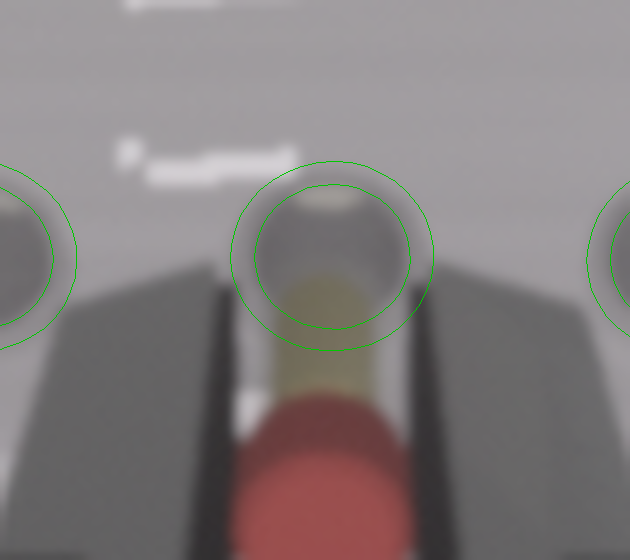

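View pics/b13_s.png

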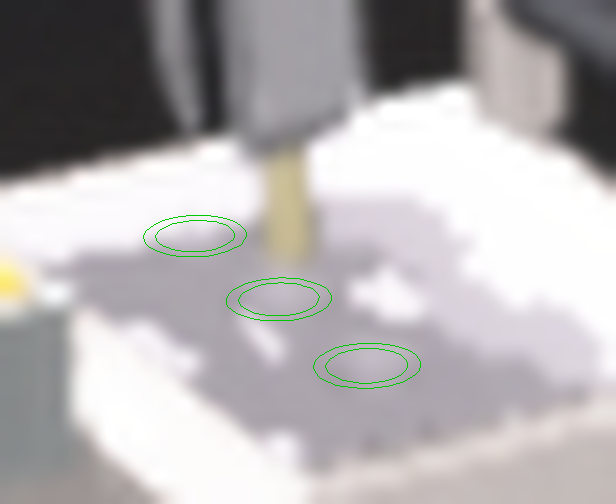

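```bash
python3 foot.py 325 320 288 248 323 510
```

```text
foot [510.8  46.3  69. ] [array([ 0.1, -0.2]), array([ 0.1, -0. ])]
[(60, array([514.7,  46. ,  60. ])), (64, array([513. ,  46.1,  64. ])), (68, array([511.4,  46.2,  68. ]))]
cap [array([506.5,  46.4, 111. ])]
```

play_rows(
  series=[
    [0,[1.6,0.5,0],[0,0,0]],
    [0,[0.12,0,2],[0,0,0]],
    [0,[0.12,0,2],[0,0,0]],
    [0,[0.06,0,1],[0,0,0]],
    [0,[0,0,0],[0,0,0]],
    [0,[0,0,0],[0,0,0]],
  ],
)

```text
clock: 21.55
tool_pos: [507.2, 46.6, 84.6]
tcp_rot: [0.035, 0.999, -0.001, 0.03]
wrist_force: [0.7, 0.8, 0.6]
gripper_width: 11.9
```

```bash
python3 ov2.py b14
```

```text
21.65 [507.4  46.6  84.8] [-0.4 -0.9 -0.6] 12.028311540463896 [ 0.1 -0.  -1. ]
```

View pics/b14.png

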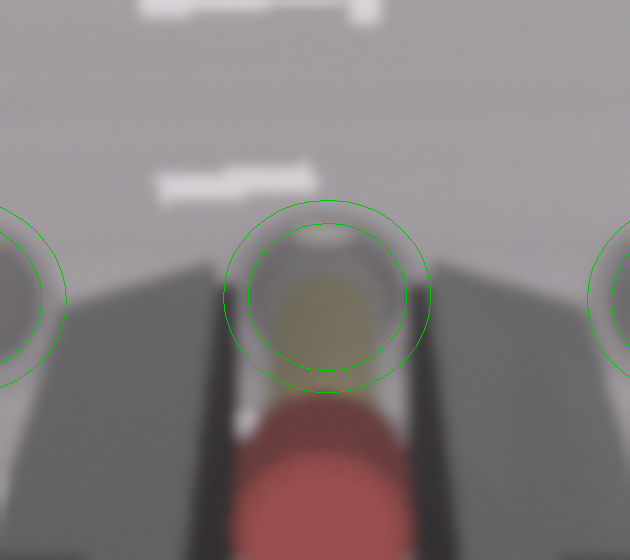

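View pics/b14_s.png

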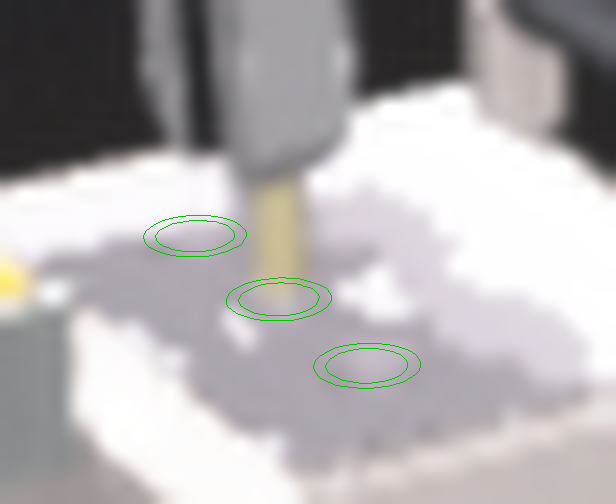

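```bash
python3 foot.py 325 320 280 285 323 535
```

```text
foot [509.8  46.9  62.6] [array([ 0.2, -0.7]), array([ 0.2, -0.1])]
[(60, array([511.3,  46.7,  60. ])), (64, array([509.6,  46.8,  64. ])), (68, array([507.9,  46.9,  68. ]))]
cap [array([507.7,  46.7, 104.6])]
```

play_rows(
  series=[
    [0,[0.5,0,1],[0,0,0]],
    [0,[0.06,0,1],[0,0,0]],
    [0,[0.06,0,1],[0,0,0]],
    [0,[0.06,0,1],[0,0,0]],
    [0,[0.06,0,1],[0,0,0]],
    [0,[0.06,0,1],[0,0,0]],
    [0,[0,0,0],[0,0,0]],
  ],
)

```text
clock: 22.33
tool_pos: [506.7, 46.6, 78.4]
tcp_rot: [0.035, 0.999, -0.001, 0.03]
wrist_force: [-0.6, 1.3, -0.8]
gripper_width: 12.0
```

The foot has entered with no force. I go on down.

play_rows(
  series=[
    [0,[0.1,0,2],[0,0,0]],
    [0,[0.1,0,2],[0,0,0]],
    [0,[0.1,0,2],[0,0,0]],
    [0,[0.1,0,2],[0,0,0]],
    [0,[0.1,0,2],[0,0,0]],
    [0,[0,0,0],[0,0,0]],
  ],
)

```text
clock: 22.83
tool_pos: [506.6, 46.6, 68.1]
tcp_rot: [0.035, 0.999, -0.001, 0.029]
wrist_force: [0.4, -0.2, 0.0]
gripper_width: 12.1
```

play_rows(
  series=[
    [0,[0.1,0,2],[0,0,0]],
    [0,[0.1,0,2],[0,0,0]],
    [0,[0,0,0],[0,0,0]],
    [0.2,[0,0,0],[0,0,0]],
    [0.2,[0,0,0],[0,0,0]],
    [0.2,[0,0,0],[0,0,0]],
    [0.2,[0,0,0],[0,0,0]],
  ],
)

```text
clock: 23.42
tool_pos: [507.2, 46.6, 64.9]
tcp_rot: [0.035, 0.999, -0.001, 0.03]
wrist_force: [-0.9, -0.3, 0.5]
gripper_width: 18.8
```

```bash
python3 ov2.py b15
```

```text
23.5167 [507.1  46.6  64.9] [-1.  -0.1 -0. ] 18.486254813557593 [ 0.1 -0.  -1. ]
```

View pics/b15.png

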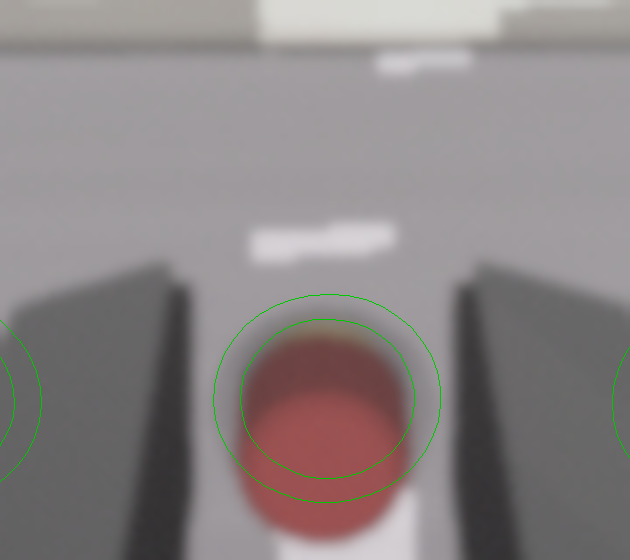

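View pics/b15_s.png

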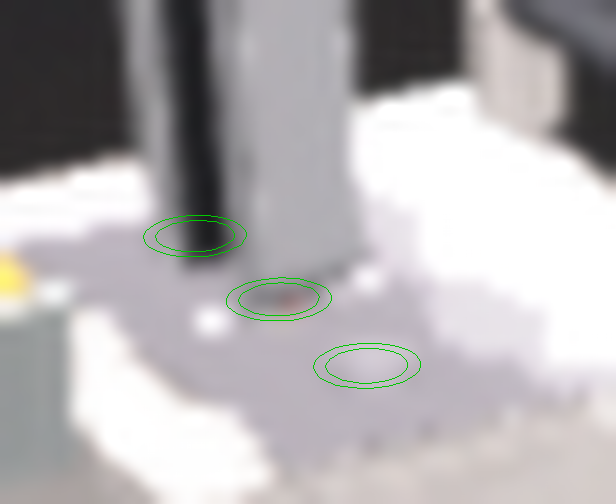

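The tube has dropped, and its cap sits at the mouth around (323,430). I back off, straighten the tool and check the seating.

play_rows(
  series=[
    [0.2,[0,0,-5],[0,0,0]],
    [0.2,[0,0,-10],[0,0,0]],
    [0.2,[0,0,-20],[0,0,0]],
    [0.2,[0,0,-25],[0,0,0]],
    [0.2,[0,0,0],[0,0.06,0]],
    [0.2,[0,0,0],[0,0,0]],
    [0.2,[0,0,0],[0,0,0]],
    [0.2,[0,0,0],[0,0,0]],
  ],
)

```text
clock: 24.18
tool_pos: [502.9, 46.9, 124.0]
tcp_rot: [0.035, 0.999, 0.0, -0.0]
wrist_force: [0.4, -0.1, -0.5]
gripper_width: 19.0
```

```bash
python3 ov2.py b16; python3 w.py b16w red_tube,well,hinge_mid
```

```text
24.2833 [502.5  46.9 123.7] [ 0.9 -0.2  0.6] 19.048463622744194 [-0.  0. -1.]
red_tube [(array([281.4, 231.4]), 0.92), (array([33.9, 34.4]), 0.39)]
well [(array([277.4, 242.6]), 0.63)]
hinge_mid []
24.4833 [502.93867892  46.91267515 124.19042876]
```

View pics/b16.png

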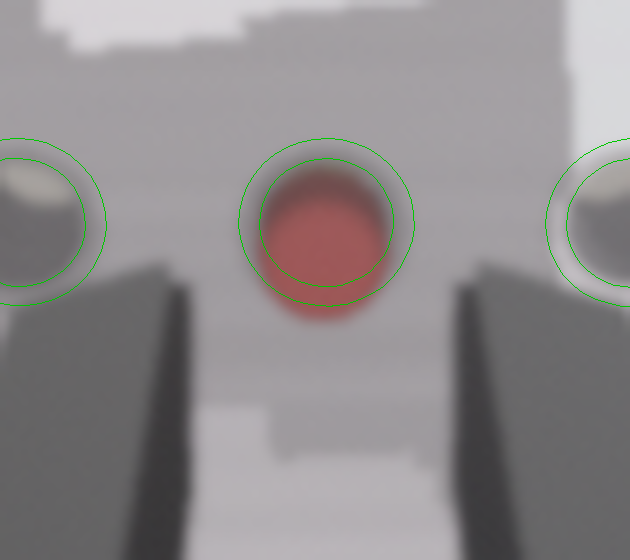

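View pics/b16_s.png

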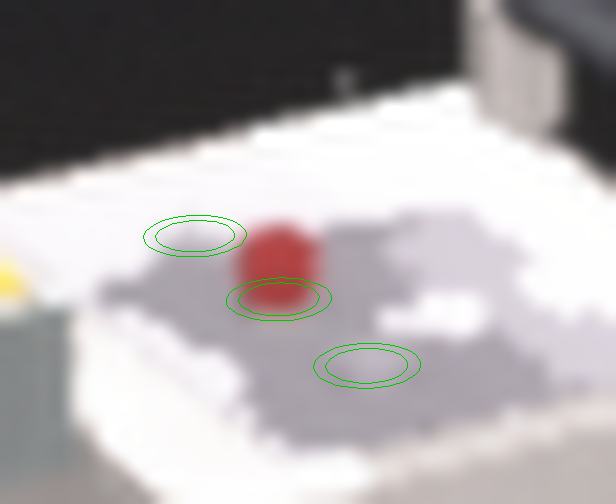

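The cap top lies about 11–12 mm above the block and is centred, so the tube is seated. Next I check the clutter behind the lid and refine the lid geometry.

```bash
python3 - <<'E'
from u import *
s,cs=shot('scene','sc17.png');t,ct=shot('top','top17.png')
print('white',tri([(cs,(314.5,158)),(ct,(216.5,91))]),'blue',tri([(cs,(343,165)),(ct,(254.5,80.5))]))
for th in ['hinge_mid','lid_edge','lid_pad','well']:
    a=[eyes.pinpoint(p,th) for p in (s,t)]
    if a[0] and a[1]:
        u=[np.array(x[0]['centre'])*[560,420] for x in a]
        print(th,u,tri([(cs,u[0]),(ct,u[1])]))
im=t['color'][:,:,::-1];cv2.imwrite('pics/top17z.png',cv2.resize(im[60:250,150:320],None,fx=4,fy=3.1,interpolation=cv2.INTER_CUBIC))
ux=np.array([.9976,-.07,0]);uz=np.array([0,0,1.]);
H=np.array([509.1,47,0])+ux*0
for th in [2.05]:
  for h in (60,66,72):
    h0=np.array([509.1,47,84])+ux*h
    d=-np.cos(th)*ux+np.sin(th)*uz;n=np.sin(th)*ux+np.cos(th)*uz
    print(h,h0,'edge',h0+118*d+4*n,proj(cs,h0+118*d+4*n),proj(ct,h0+118*d+4*n),'hinge px',proj(cs,h0),proj(ct,h0))
E
```

```text
white (array([742.8,  69.6, 110.2]), [array([ 0.1, -0. ]), array([-0.1,  0.1])]) blue (array([767.7,  -9.4, 109.8]), [array([ 0.4, -0.1]), array([-0.3,  0.4])])
hinge_mid [array([269.4, 185.5]), array([225.1, 165.7])] (array([589.5,  49.9,  77.8]), [array([ 0.2, -0. ]), array([-0.1,  0.2])])
lid_edge [array([289.9, 136.9]), array([222.4, 127.1])] (array([638.8,  41.2, 189. ]), [array([-0.6,  0.1]), array([ 0.4, -0.6])])
well [array([241.3, 203.8]), array([226.3, 202.3])] (array([512.7,  48.9,  51.3]), [array([ 1.1, -0.1]), array([-0.6,  1. ])])
60 [569.   42.8  84. ] edge [626.8  38.7 186.9] [285.8 139. ] [224. 133.] hinge px [264.1 185.9] [227.6 174.8]
66 [574.9  42.4  84. ] edge [632.8  38.3 186.9] [288.  138.6] [224.3 130. ] hinge px [266.4 185.4] [227.9 172. ]
72 [580.9  42.   84. ] edge [638.7  37.9 186.9] [290.2 138.3] [224.7 126.9] hinge px [268.6 184.9] [228.2 169.2]
```

View pics/top17z.png

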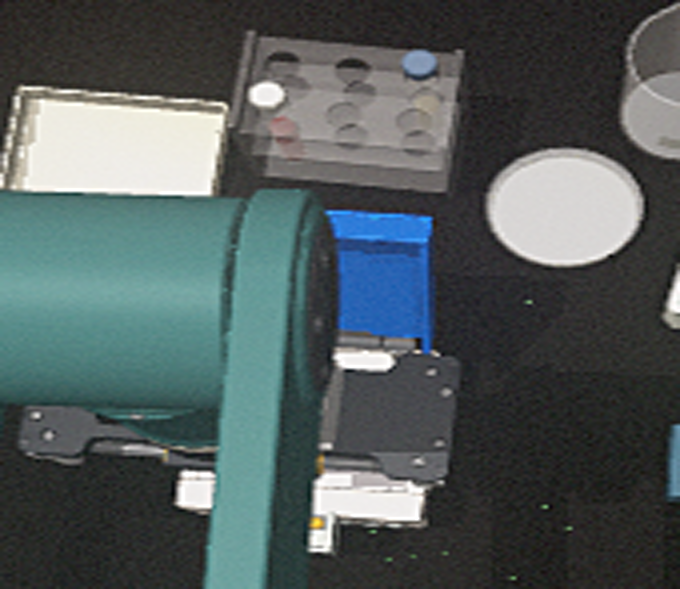

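View pics/sc17.png

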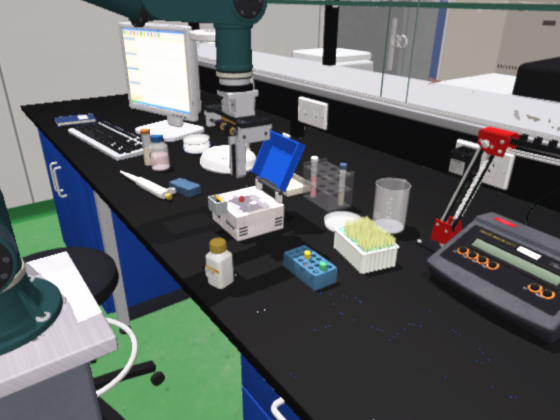

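The tube is seated at (241,200) in the scene view with the lid still open. Now I shut the fingers, rise, and go over behind the lid.

play_rows(
  series=[
    [0,[0,0,-25],[0,0,0]],
    [0,[0,0,-35],[0,0,0]],
    [0,[0,0,-35],[0,0,0]],
    [0,[0,0,-25],[0,0,0]],
    [0,[-20,0,0],[0,0,0]],
    [0,[-30,0,0],[0,0,0]],
    [0,[-35,0,0],[0,0,0]],
    [0,[-35,0,0],[0,0,0]],
    [0,[-30,0,0],[0,0,0]],
    [0,[-18,0,0],[0,0,0]],
    [0,[0,0,0],[0,0,0]],
    [0,[0,0,0],[0,0,0]],
  ],
  grip_force=10,
)

```text
clock: 25.98
tool_pos: [671.1, 35.0, 243.2]
tcp_rot: [0.035, 0.999, 0.0, -0.001]
wrist_force: [-0.1, 0.5, -0.4]
gripper_width: 0.3
```

```bash
python3 - <<'E'
from u import *
p,c=shot('wrist','w18.png');s,cs=shot('scene')
st=sensors.sense();print(st['clock'],st['tool_pos'],st['gripper_width'])
for th in ['lid_edge','lid_pad','hinge_mid','red_tube']:
    r=eyes.pinpoint(p,th); print(th,[(np.array(a['centre'])*[560,420],a['p']) for a in r[:1]])
cv2.imwrite('pics/s18.png',cv2.resize(s['color'][60:230,160:360,::-1],None,fx=3.5,fy=3.5))
E
```

```text
26.0833 [670.2  35.3 245. ] 0.7194920503650488
lid_edge [(array([281.3, 184.3]), 0.97)]
lid_pad [(array([280.7, 170.2]), 0.64)]
hinge_mid []
red_tube [(array([48.1, 47.9]), 0.51)]
```

View pics/w18.png

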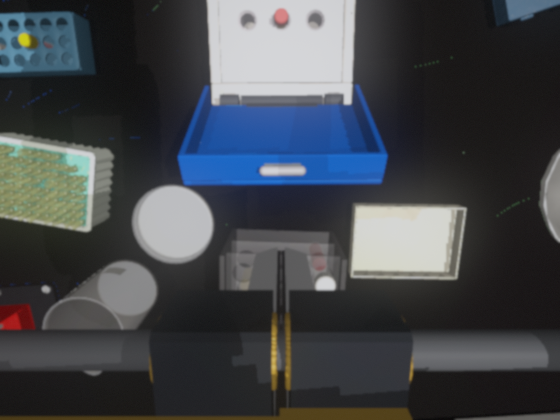

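View pics/s18.png

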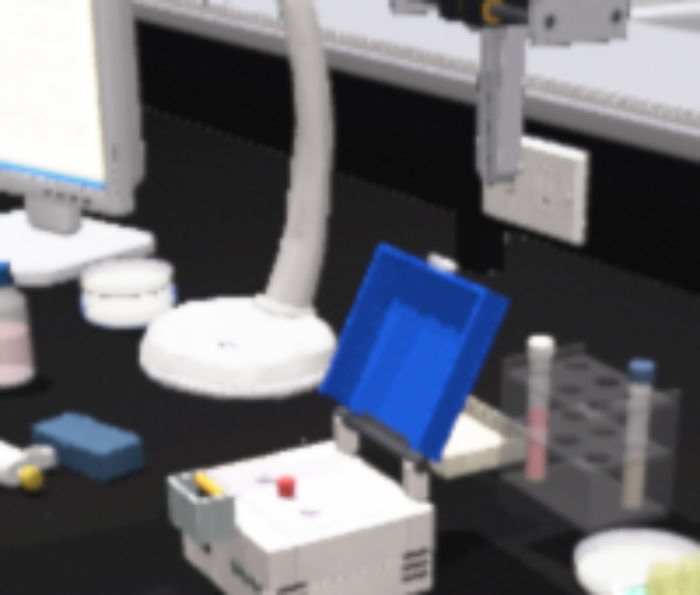

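The wrist view shows the open lid with its free edge at row 180, a metal tab at (283,170), and the red cap in the middle well at (281,16). I lower the tool behind the lid and then pull it gently toward −x.

play_rows(
  series=[
    [0,[0,0,12],[0,0,0]],
    [0,[0,0,20],[0,0,0]],
    [0,[0,0,20],[0,0,0]],
    [0,[0,0,18],[0,0,0]],
    [0,[0,0,8],[0,0,0]],
    [0,[0,0,0],[0,0,0]],
    [0,[0,0,0],[0,0,0]],
    [0,[0,0,0],[0,0,0]],
  ],
)

```text
clock: 26.95
tool_pos: [671.6, 35.1, 168.2]
tcp_rot: [0.035, 0.999, 0.0, 0.001]
wrist_force: [0.9, 0.3, 0.3]
gripper_width: 0.4
```

play_rows(
  series=[
    [0,[3,0,0],[0,0,0]],
    [0,[4,0,0],[0,0,0]],
    [0,[4,0,0],[0,0,0]],
    [0,[4,0,0],[0,0,0]],
    [0,[4,0,0],[0,0,0]],
    [0,[4,0,0],[0,0,0]],
    [0,[4,0,0],[0,0,0]],
    [0,[0,0,0],[0,0,0]],
  ],
)

```text
clock: 27.62
tool_pos: [643.7, 37.0, 167.3]
tcp_rot: [0.035, 0.999, 0.0, 0.0]
wrist_force: [0.3, -0.3, 0.3]
gripper_width: 0.4
```

```bash
cat > sv.py <<'E'
from u import *
import sys
s,cs=shot('scene');st=sensors.sense();print(st['clock'],st['tool_pos'],st['wrist_force'])
cv2.imwrite('pics/%s.png'%sys.argv[1],cv2.resize(s['color'][80:230,200:340,::-1],None,fx=4,fy=4))
E
python3 sv.py s19
```

```text
27.6667 [643.9  37.  167.1] [ 0.9 -0.4  0.6]
```

View pics/s19.png

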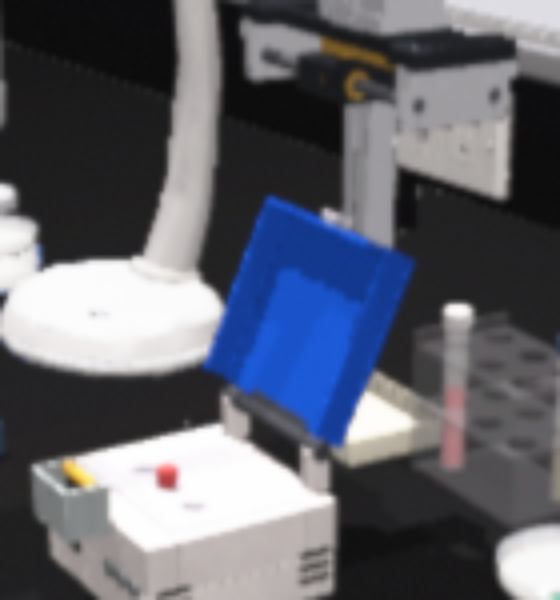

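play_rows(
  series=[
    [0,[3,0,0],[0,0,0]],
    [0,[3,0,0],[0,0,0]],
    [0,[3,0,0],[0,0,0]],
    [0,[3,0,0],[0,0,0]],
    [0,[3,0,0],[0,0,0]],
    [0,[3,0,0],[0,0,0]],
  ],
)

```text
clock: 28.17
tool_pos: [625.7, 38.3, 166.5]
tcp_rot: [0.035, 0.999, 0.0, -0.0]
wrist_force: [0.4, -0.3, 1.1]
gripper_width: 0.6
```

```bash
python3 sv.py s20
```

```text
28.2167 [625.1  38.4 166.6] [ 0.3  0.1 -0.4]
```

View pics/s20.png

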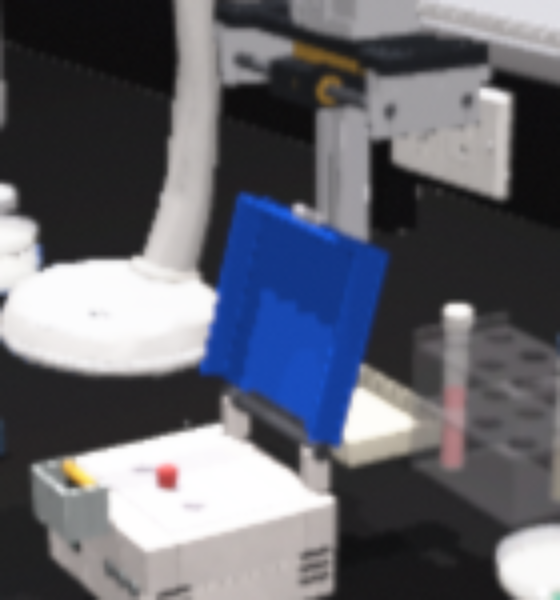

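The lid is following the finger, so I keep pushing.

play_rows(
  series=[
    [0,[3,0,0],[0,0,0]],
    [0,[3,0,0],[0,0,0]],
    [0,[3,0,0],[0,0,0]],
    [0,[3,0,0],[0,0,0]],
    [0,[3,0,0],[0,0,0]],
    [0,[3,0,0],[0,0,0]],
    [0,[3,0,0],[0,0,0]],
    [0,[3,0,0],[0,0,0]],
    [0,[3,0,0],[0,0,0]],
    [0,[3,0,0],[0,0,0]],
  ],
)

```text
clock: 29.05
tool_pos: [595.8, 40.4, 166.6]
tcp_rot: [0.035, 0.999, 0.0, -0.0]
wrist_force: [0.2, 0.2, 0.2]
gripper_width: 0.4
```

```bash
python3 sv.py s21
```

```text
29.1 [595.4  40.5 166.7] [-0.3 -0.  -0.2]
```

View pics/s21.png

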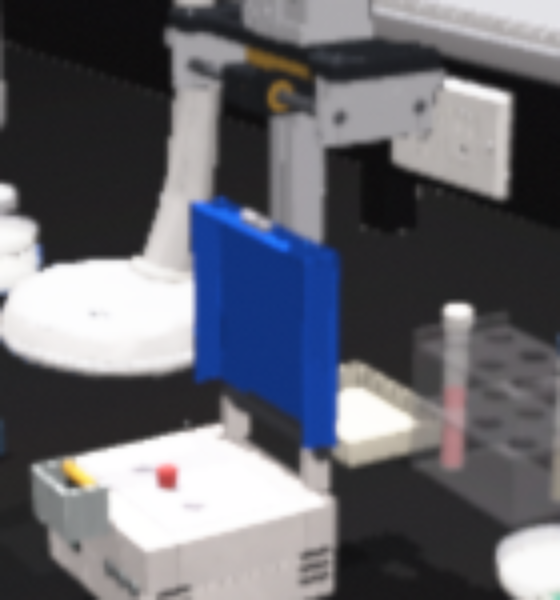

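Near upright. I push a little further, then stop.

play_rows(
  series=[
    [0,[3,0,0],[0,0,0]],
    [0,[3,0,0],[0,0,0]],
    [0,[3,0,0],[0,0,0]],
    [0,[3,0,0],[0,0,0]],
    [0,[3,0,0],[0,0,0]],
    [0,[3,0,0],[0,0,0]],
    [0,[0,0,0],[0,0,0]],
  ],
)

```text
clock: 29.68
tool_pos: [577.7, 41.7, 166.7]
tcp_rot: [0.035, 0.999, 0.0, -0.0]
wrist_force: [-0.2, 0.4, -0.3]
gripper_width: 0.5
```

```bash
python3 sv.py s22
```

```text
29.7333 [578.   41.7 166.8] [-0.1  0.9  0.3]
```

View pics/s22.png

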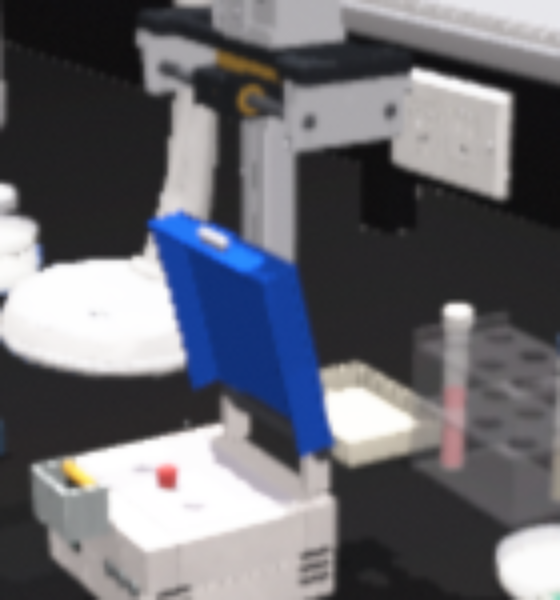

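play_rows(
  series=[
    [0,[0,0,0],[0,0,0]],
    [0,[0,0,0],[0,0,0]],
    [0,[0,0,0],[0,0,0]],
  ],
)

```text
clock: 29.98
tool_pos: [578.3, 41.6, 166.7]
tcp_rot: [0.035, 0.999, 0.0, 0.0]
wrist_force: [-1.4, -0.0, -0.3]
gripper_width: 0.4
```

```bash
python3 sv.py s23
```

```text
30.0333 [578.3  41.6 166.6] [-0.2 -0.6  0.6]
```

View pics/s23.png

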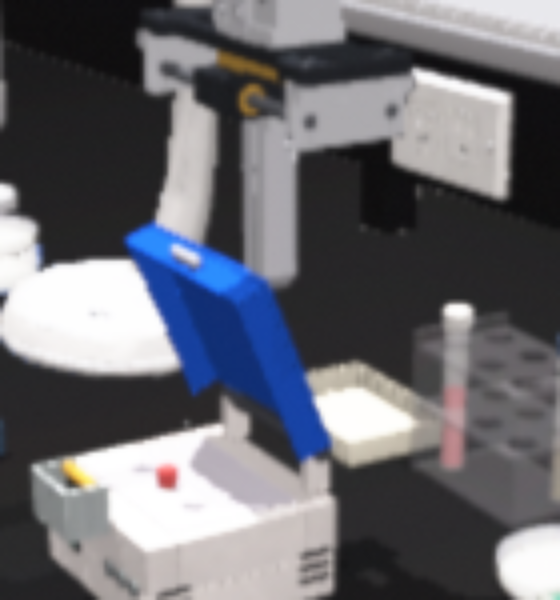

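The lid is falling on its own, clear of the finger. I raise the tool a little while it swings down.

play_rows(
  series=[
    [0,[0,0,-10],[0,0,0]],
    [0,[0,0,-15],[0,0,0]],
    [0,[0,0,-10],[0,0,0]],
    [0,[0,0,0],[0,0,0]],
    [0,[0,0,0],[0,0,0]],
    [0,[0,0,0],[0,0,0]],
    [0,[0,0,0],[0,0,0]],
    [0,[0,0,0],[0,0,0]],
    [0,[0,0,0],[0,0,0]],
    [0,[0,0,0],[0,0,0]],
    [0,[0,0,0],[0,0,0]],
    [0,[0,0,0],[0,0,0]],
  ],
)

```text
clock: 31.03
tool_pos: [578.2, 41.6, 201.5]
tcp_rot: [0.035, 0.999, 0.0, -0.0]
wrist_force: [0.1, -0.1, -0.7]
gripper_width: 0.2
```

```bash
python3 sv.py s24
```

```text
31.0833 [578.2  41.6 201.6] [-1.4 -0.4 -0.6]
```

View pics/s24.png

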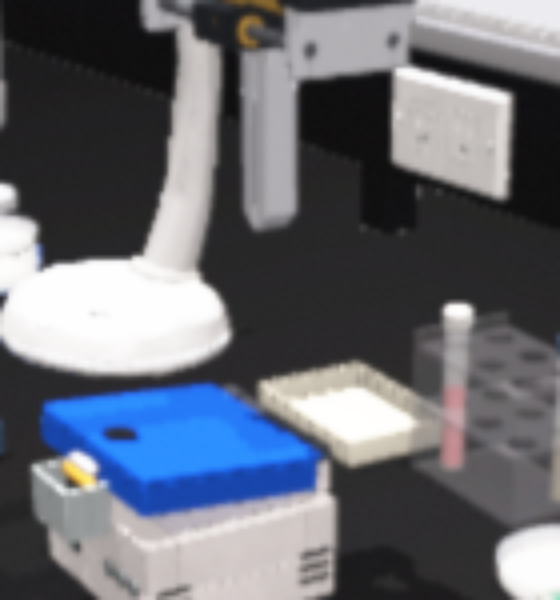

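The lid has come down onto the roller, with the black pad visible at (122,433). I go over the pad.

play_rows(
  series=[
    [0,[15,0,0],[0,0,0]],
    [0,[25,0,0],[0,0,0]],
    [0,[28,0,0],[0,0,0]],
    [0,[20,0,0],[0,0,0]],
    [0,[10,0,0],[0,0,0]],
    [0,[0,0,0],[0,0,0]],
    [0,[0,0,0],[0,0,0]],
    [0,[0,0,0],[0,0,0]],
    [0,[0,0,0],[0,0,0]],
  ],
)

```text
clock: 31.83
tool_pos: [481.4, 48.3, 201.4]
tcp_rot: [0.035, 0.999, 0.0, 0.0]
wrist_force: [0.2, -0.3, 0.1]
gripper_width: 0.3
```

```bash
python3 w.py p1 lid_pad,lid_edge; python3 - <<'E'
from u import *
s,cs=shot('scene');t,ct=shot('top')
a=eyes.pinpoint(s,'lid_pad');b=eyes.pinpoint(t,'lid_pad');c,o=pickle.load(open('w_p1.pkl','rb'))
l=[]
if o['lid_pad']: l.append((c,o['lid_pad'][0][0]));print('wrist z97',onz(c,l[0][1],97))
if a: l.append((cs,np.array(a[0]['centre'])*[560,420]))
if b: print(b[0])
print(l[1:],tri(l))
E
```

```text
lid_pad [(array([280.4, 217. ]), 0.9)]
lid_edge [(array([279.4, 194.8]), 0.7)]
31.9833 [481.05937838  48.39726411 201.28356516]
wrist z97 [480.4  48.4  97. ]
{'centre': [0.3973, 0.511], 'p': 0.64}
[((array([[448.9,   0. , 277.7],
       [  0. , 448.9, 210.9],
       [  0. ,   0. ,   1. ]]), array([[ 0.8, -0.6,  0. ],
       [-0.2, -0.4, -0.9],
       [ 0.5,  0.7, -0.4]]), array([-467.1,  174.9,  740.7])), array([227.7, 185.9]))] (array([477.7,  49. , 103.9]), [array([ 0.5, -1.4]), array([ 0.5, -0.1])])
```

View pics/w_p1.png

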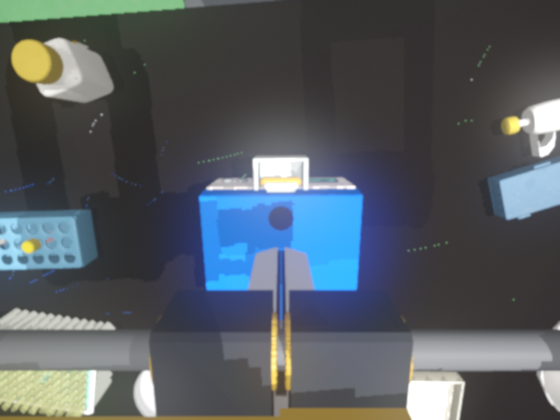

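The pad at (280,217) maps to (480,48), right under the tool. I lower, then press in small steps.

play_rows(
  series=[
    [0,[0.5,0,10],[0,0,0]],
    [0,[0,0,18],[0,0,0]],
    [0,[0,0,22],[0,0,0]],
    [0,[0,0,18],[0,0,0]],
    [0,[0,0,12],[0,0,0]],
    [0,[0,0,8],[0,0,0]],
    [0,[0,0,4],[0,0,0]],
    [0,[0,0,0],[0,0,0]],
    [0,[0,0,0],[0,0,0]],
    [0,[0,0,0],[0,0,0]],
    [0,[0,0,0],[0,0,0]],
  ],
)

```text
clock: 33.1
tool_pos: [480.8, 48.5, 110.9]
tcp_rot: [0.035, 0.999, 0.0, 0.001]
wrist_force: [-0.4, -0.6, 0.7]
gripper_width: 0.1
```

```bash
python3 sv.py s25
```

```text
33.15 [480.7  48.5 110.7] [0.4 0.2 0.2]
```

View pics/s25.png

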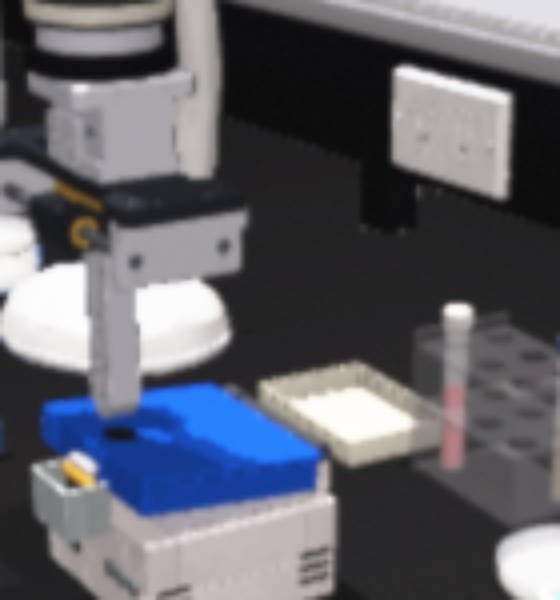

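play_rows(
  series=[
    [0,[0,0,2],[0,0,0]],
    [0,[0,0,2],[0,0,0]],
    [0,[0,0,2],[0,0,0]],
    [0,[0,0,1],[0,0,0]],
    [0,[0,0,1],[0,0,0]],
    [0,[0,0,1],[0,0,0]],
    [0,[0,0,1],[0,0,0]],
    [0,[0,0,0],[0,0,0]],
    [0,[0,0,0],[0,0,0]],
  ],
)

```text
clock: 33.9
tool_pos: [480.0, 48.5, 100.1]
tcp_rot: [0.035, 0.999, 0.0, 0.0]
wrist_force: [-1.7, -0.5, 3.1]
gripper_width: 0.6
```

play_rows(
  series=[
    [0,[0,0,1],[0,0,0]],
    [0,[0,0,1],[0,0,0]],
    [0,[0,0,0],[0,0,0]],
  ],
)

```text
clock: 34.15
tool_pos: [480.0, 48.5, 99.1]
tcp_rot: [0.035, 0.999, -0.0, 0.0]
wrist_force: [-3.5, -0.4, 7.8]
gripper_width: 0.5
```

play_rows(
  series=[
    [0,[0,0,0.5],[0,0,0]],
    [0,[0,0,0.5],[0,0,0]],
    [0,[0,0,0],[0,0,0]],
  ],
)

```text
clock: 34.4
tool_pos: [479.7, 48.6, 97.1]
tcp_rot: [0.035, 0.999, 0.0, -0.0]
wrist_force: [-2.4, 1.2, 4.4]
gripper_width: 0.6
```

play_rows(
  series=[
    [0,[0,0,0.5],[0,0,0]],
    [0,[0,0,0.5],[0,0,0]],
    [0,[0,0,0],[0,0,0]],
  ],
)

```text
clock: 34.65
tool_pos: [480.1, 48.5, 95.0]
tcp_rot: [0.035, 0.999, 0.0, 0.0]
wrist_force: [-0.0, 0.2, 0.2]
gripper_width: 0.6
```

```bash
python3 sv.py s26
```

```text
34.7 [480.1  48.5  95. ] [ 0.7  0.6 -0.2]
```

View pics/s26.png

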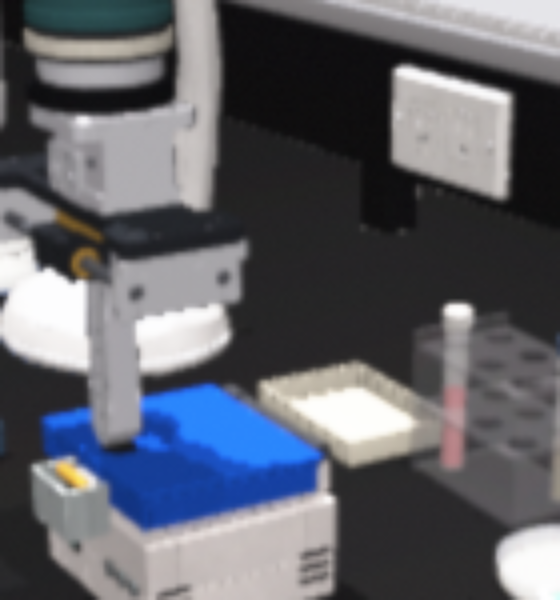

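The force fell to zero, which is the snap. I confirm by feeling gently for the hard stop.

play_rows(
  series=[
    [0,[0,0,0.7],[0,0,0]],
    [0,[0,0,0.7],[0,0,0]],
    [0,[0,0,0],[0,0,0]],
  ],
)

```text
clock: 34.95
tool_pos: [479.9, 48.5, 93.8]
tcp_rot: [0.035, 0.999, 0.0, -0.0]
wrist_force: [0.3, 0.8, 0.6]
gripper_width: 0.5
```

play_rows(
  series=[
    [0,[0,0,0.7],[0,0,0]],
    [0,[0,0,0.7],[0,0,0]],
    [0,[0,0,0],[0,0,0]],
  ],
)

```text
clock: 35.2
tool_pos: [479.9, 48.5, 92.6]
tcp_rot: [0.035, 0.999, 0.0, -0.0]
wrist_force: [-0.1, 0.2, 1.1]
gripper_width: 0.6
```

play_rows(
  series=[
    [0,[0,0,0.7],[0,0,0]],
    [0,[0,0,0.7],[0,0,0]],
    [0,[0,0,0],[0,0,0]],
  ],
)

```text
clock: 35.45
tool_pos: [480.1, 48.5, 92.3]
tcp_rot: [0.035, 0.999, 0.0, 0.0]
wrist_force: [-2.4, 0.9, 4.2]
gripper_width: -0.1
```

The hard stop is felt at z = 92.3, about 8 mm below the ajar rest, so the lid is home. I retreat and make the last check.

play_rows(
  series=[
    [0,[0,0,-3],[0,0,0]],
    [0,[0,0,-10],[0,0,0]],
    [0,[0,0,-25],[0,0,0]],
    [0,[0,0,-35],[0,0,0]],
    [0,[0,0,-30],[0,0,0]],
    [0,[0,0,-10],[0,0,0]],
    [0,[0,0,0],[0,0,0]],
    [0,[0,0,0],[0,0,0]],
    [0,[0,0,0],[0,0,0]],
    [0,[0,0,0],[0,0,0]],
    [0,[0,0,0],[0,0,0]],
    [0,[0,0,0],[0,0,0]],
  ],
)

```text
clock: 36.45
tool_pos: [479.3, 48.5, 202.9]
tcp_rot: [0.035, 0.999, 0.0, -0.001]
wrist_force: [0.6, 0.5, 0.3]
gripper_width: 0.3
```

```bash
python3 sv.py s27; python3 - <<'E'
from u import *
p,c=shot('wrist','w27.png')
E
```

```text
36.5 [479.5  48.5 203.3] [ 0.1 -0.9 -0.7]
```

View pics/s27.png

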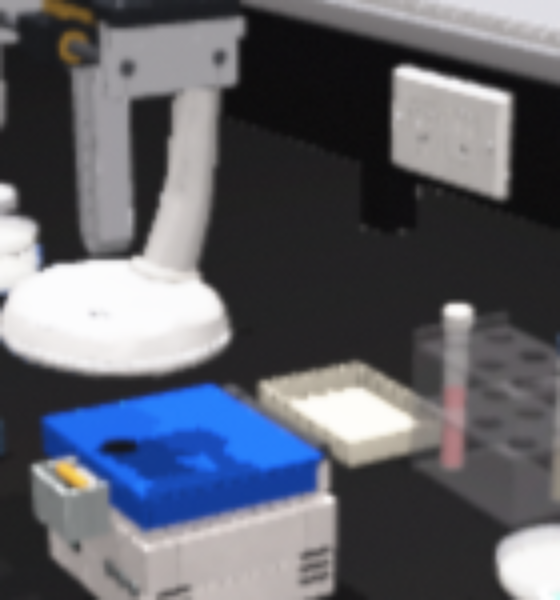

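View pics/w27.png

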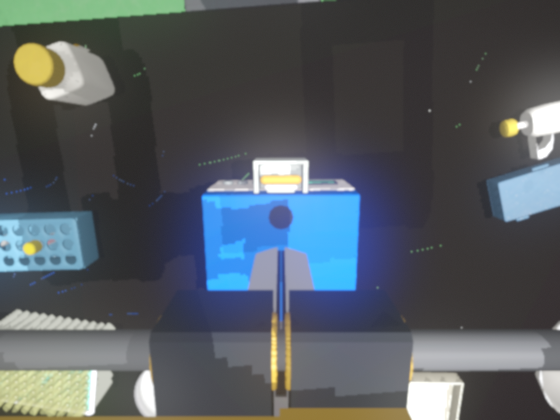

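The lid stays down with the pad at (122,446), against (122,433) when it was ajar, and the yellow tube and the bottle look unmoved. The robot is clear, so I hand the job in.

```bash
python3 -c "
from rig import job
print(job.sign_off())"
```

```text
the job is handed in; nothing more can be done
None
```

The red-capped tube is in the middle well, the lid is shut in its catch, and I handed the job in at about 36.5 s with the robot clear of everything. No verdict is given, so success rests on the checks below.

- **Tube:** The first insertion tries caught on the well's chamfer, and the tube slipped and tilted in the grip. After straightening and recentring it, it went in with no force. The pictures showed its cap centred, with its top about 11–12 mm above the block, as a seated tube should be. I could not look at it again once the lid was shut.
- **Lid swing:** I pushed the lid past upright from behind with closed fingers. It swung down clear of the fingers and came to rest ajar on the roller. I have no direct reading of its speed.
- **Pressing home:** The highest force I read on the pad was 7.8 N. The force then fell to zero at the snap. The pad's hard stop was at z = 92.3 mm, about 8 mm below the ajar rest, which works out to a lid angle of about 0.02 rad. After I backed off, the lid stayed down.
- **Other things:** The yellow tube and the bottle looked unmoved in the last picture. The green tube and the dish were mostly out of view there; they had looked in place before the lid was closed.
- **Disagreement:** The two cameras differed by a few mm on the tube's foot height and tilt during insertion, so I relied on the force readings for the final entry.

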